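Press the glued lap of a small round box in the lever press

TASK

With the safety catch still on, take the small round bent-wood box from the stand and set it mouth down, as it is, over the round anvil of the lap press, turned so that its tacked lap faces the pad, and let go of it. Then flip the safety catch right back and pull the lever by its upright handle fully round to its stop, so that the pad presses the lap against the anvil; finish while still holding the lever there. Leave the other things on the stand where they are.

Things in the scene. Friction and masses are not known exactly. Their poses are not given: they have to be found in the camera images.
- press: hand lever press screwed to the stand: plywood base 180 x 315 x 18 mm with grey steel guides up to 64 mm high and, on the robot's side, a thin rubber-capped stop post 84 mm high. Origin at its underside; in its own axes +y is the way the pad travels (to the left seen from the robot), +x is away from the robot, z is up; the base reaches from y = -180 to +135 mm and x = -90 to +90 mm. A rack and pinion turns the lever's swing into the travel of the pad (25 mm per rad)
- anvil (a point): centre of the foot of the anvil, on top of the base (18 mm above the stand): upright round metal post, 40 mm across, 29 mm high, with a bevelled top edge and a small bolt head on top. The box goes down over it until its rim rests on the base (8 mm to spare all round)
- round_box: small round bent-wood box with a floor, standing mouth down: 61 mm across, 65 mm over the lap, 36 mm high, inside 56 mm across, 20 to 30 g. Origin on the outside of its floor, which is the top as it stands (36 mm above what it stands on), 1.4 mm from the box's axis; its own z points down (roll = pi), its own -x points to the lap
- box_lap (a point): middle of the outer face of the lap (the overlapped end of the band, with two slots and tack heads, about 24 mm wide, standing 3 mm out from the wall), at half the box's height
- box_axis (a point): point on the box's axis at half its height (18 mm above the rim)
- pad: cork-faced pad 36 mm wide, 28 mm high on the end of the rack, sprung: 2.4 N to start it, then 1.2 N per mm, and 9 mm of give
- pad_face (a point): middle of the pad's cork face, 37 mm above the stand; at rest 52 mm from the anvil's axis on its -y side (press axes), facing it
- lever (a joint): lever angle in rad: 0 at rest (lever along the press's -y), grows as the handle is pulled towards the robot (clockwise from above), 1.2 at its rubber stop. A spring returns it: about 2 N at the handle at rest, 6 N at the stop. The catch's hook blocks it at about 0.03 while the catch is on. From about 0.4 to 0.9 the pad meets the box and slides it along until the inside of its lap bears on the anvil, at about 1.05
- lever_pivot (a point): point on the lever's upright axis, 83 mm above the stand; the handle's axis runs round it at 140 mm
- lever_grip: upright black handle at the lever's end, round, 18 to 25 mm thick, 62 mm high, turns freely on its own axis. Origin at its foot, 84 mm above the stand
- grip_mid (a point): on the handle's axis, 122 mm above the stand, where it is thickest (25 mm)
- catch (a joint): safety catch angle in rad: 0 on (its hook stands in front of the lever), 0.9 right back. Flipped by pushing its thumb tab away from the robot, along the press's +x; a stiff hinge (under 2 N at the tab) keeps it where it is left
- catch_hinge (a point): middle of the catch's level hinge pin, which runs along the press's y, 72 mm above the stand
- catch_tab (a point): point in the upright thumb tab, 66 mm from the hinge pin; the tab is 18 mm wide, 8 mm thick, ends 75 mm from the pin, and leans 0.3 rad towards the robot when the catch is on (this point then 135 mm above the stand) and 0.6 rad away from it when right back. The hook reaches 46 mm from the pin towards the robot, up to 94 mm above the stand, and rises as the tab goes back
- glue_bottle: bystander: glue bottle, 55 mm across, 160 mm high; origin under its centre
- tack_tin: bystander: blue open tin of tacks, 55 mm across, 21 mm high; origin under its centre
- cherry_box: bystander: small lidded oval box, 64 x 86 x 42 mm; origin under its centre

How it is judged (in metres and radians):
On the way, in this order (a step that is already met when the one before it is completed fails the run):
1. with the catch on, the box stands mouth down over the anvil with its lap towards the pad, let go (horizontal distance between box_axis and anvil below 0.014 m and z of round_box in the frame of anvil below 0.04 m and angle between round_box's own z axis and vertical above 3 rad and x of box_lap in the frame of press between -0.016 and 0.016 m and y of box_lap in the frame of anvil below -0.012 m and contact force between the fingers and round_box below 0.05 N and value of joint catch below 0.15 rad), for 0.3 s.
2. the safety catch is flipped back while the lever is still at rest (value of joint catch above 0.6 rad and value of joint lever below 0.1 rad), for 0.1 s.
3. the lever is pulled round and the pad presses the lap (value of joint lever above 1.1 rad and contact force between pad and round_box above 3 N), for 0.3 s.
At the end, for the whole second after the job is handed in: Fingers on its handle hold the lever at its stop (over 1.1 of 1.2 rad), catch back (over 0.6 rad). The box stands level over the anvil, rim on the base; its lap's middle is within 16 mm of the pad's, and the pad presses it with over 3 N; the arm does not touch it (all of step 3 and value of joint catch above 0.6 rad and contact force between the fingers and lever_grip above 1 N and distance between box_lap and pad_face below 0.016 m and z of round_box in the frame of anvil below 0.04 m and angle between round_box's own z axis and vertical above 3 rad and contact force between the arm and round_box below 0.05 N and linear speed of round_box below 0.01 m/s); the arm keeps its last pose, push and grip.
It fails at once if another thing on the stand was moved (distance of any of glue_bottle, tack_tin, cherry_box from where it was at the start of the episode above 0.02 m).
It also fails if it takes over 64 s, if anything falls off the work surface, if the arm or the gripper's body presses on something with over 40 N, if the wrist force passes 120 N, or if a joint passes its speed limit or range.

ROBOT

A 6-joint arm with a two-finger parallel gripper is mounted at the origin on a cart in front of the work surface, level with it; the furniture and walls round the work are solid. World frame = base frame: x ahead of the robot, y to its left, z up, the work surface at z = 0. Lengths are in mm, angles in rad, forces in N, time in s.
With the tool pointing down it reaches from about 300 to 775 mm from the base axis. Payload 14.6 kg.
Tool frame: the origin (TCP) lies on the centre line of the jaws, within the pads' length; the fingertips stand bot.tip_reach ahead of it and the grasp point (between the pads) lies 6 mm ahead of it (bot.tip_reach is the distance from the TCP to the fingertips, in mm); x points along the fingers, y is the direction in which the jaws open and shut, and the axes are right-handed (so a half turn about x gives the same grasp; the last joint's range is limited). The gripper opens to 85 mm and grips with 20 to 120 N. Pads are 22 mm wide; open, the fingers measure 114 mm over their backs; the gripper's body (76 mm by 85 mm) begins 54 mm behind the grasp point. The pads swing forward as they close: fully open they stand 13 mm farther back than shut.
Start: joints at [1.179, 0.3, 1.521, -0, 1.321, -0.067], TCP at [175.513, 521.234, 217.981] pointing down, gripper open.
Joint ranges: [-3.03, 3.03], [-0.79, 2.21], [0.23, 2.52], [-1.04, 4.18], [0, 3.07], [-2.55, 2.55]. Speed limits (rad/s): [2.22, 2.22, 2.57, 3.14, 3.14, 3.14].

INTERFACE

Orientations are given as a unit quaternion [w, x, y, z].
In Python, from cell import bot, optics, finder gives the robot as it stands. The module is installed in compiled form; this text tells all that it offers.
- The arm moves only by the tool drive_tool, never from a script. Its argument "targets" is a list of rows, each a list of 7 numbers: the shift along the tool's x, y, z in m, then the turn, a rotation vector about the tool's x, y, z in rad, then the opening, from 0 (shut) to 1 (fully open). A call has 1 to 20 rows; each row shifts and turns the pose as measured when the row begins, along the tool's axes as they then stand; what a row does not reach is not made up. A row lasts 1/10 s, in which the tool goes at most 50 mm and 8.59 degrees, less where a joint would pass 70% of its speed; a pose out of reach is approached as far as the arm can. A call with a gripper value outside its range is refused whole. The fingers move at their own pace and stop on an object; "newtons" is the grip in N (left out, the last holds). Time passes only in rows, so rows that do not move let the fingers close. It gives the time, the measured TCP pose, the force and the opening at its end, in the units of the state.
- bot.state(): the state, without advancing time (a new reading comes with each control period).
- optics.snapshot(name): name is "side" or "top" or "wrist"; returns a dict with "img" (384x512x3 uint8, blue, green, red), "range_z" (384x512 float32, mm along the optical axis (not along the pixel's ray), 0 where there is no reading), "fx", "fy", "cx", "cy" (pixels), "R" (3x3) and "t" (3): a world point X has camera coordinates R X + t. Camera axes: x right, y down, z forward; pixel columns grow to the right and rows downward; lengths in mm; the calibration is good to about 2 mm. A picture is of the moment at which its call begins.
- bot.job_done(): hands the job in, once; it reports no verdict.
Trained networks look in a picture, given as the dict that the camera call returned (one of the last four; its "shot" number tells which), for a name from the list of things; names that differ only in an ending like _2 or _b are one class to them, and where a whole thing is asked for, a point or a joint stands for the part that bears it (a point fixed in the world has none). Each returns a list of dicts, best first, with "conf" (0 to 1); they miss things now and then, are a little off and sometimes report something else, mostly with a low value. They report only what shows in the picture. A call takes as long as a camera call.
- finder.trace(picture, thing): "mask" (384x512 bool, what is visible of it) and "rect" ([left, top, right, bottom] in pixels, round what is visible of it).
- finder.spot_point(picture, thing): "point" ([row, column] in pixels: a listed point, or the origin of a listed thing).
The state is a dict: "t": time; "q": joint angles; "qd": joint speeds; "joint_torque": joint torques, N m; "eef_pos": TCP position; "eef_rot": TCP orientation; "wrist_force": force on the tool from outside, world axes, zero at the start; "torque": the same for the moment, N m; "width": finger opening in mm.
Only numpy, scipy, OpenCV 4.12 (cv2) and the standard library are available. Lean on these libraries where they do the work, as an engineer would, in place of code of your own. Each camera call takes 0.05 s, during which the arm holds its last target.

## Working session

There is one attempt and no reset: what is moved stays moved. The work goes in short steps, Python scripts to look and compute and a tool call to move; the robot and the scene stay as the last step left them, time stands still between calls to the robot, and variables do not carry over. Pictures are saved under pics/ and viewed, and the job is handed in when it is done.

Besides the shell and the picture viewer there is one more tool, called after "Emit:" as name(argument=value, ...), one argument or row to a line, values as JSON. drive_tool: Moves the arm, as the interface text tells. Its arguments: {"type":"object","properties":{"targets":{"type":"array","items":{"type":"array","items":{"type":"number"}}},"newtons":{"type":"number"}},"required":["targets"]}

```bash
mkdir -p pics; ls; cat > h.py <<'E'
import numpy as np, cv2
from cell import bot, optics, finder
def px2w(p,r,c,z=None,win=2):
    R=np.array(p["R"]);t=np.array(p["t"])
    ray=np.array([(c-p["cx"])/p["fx"],(r-p["cy"])/p["fy"],1.])
    if z is None:
        r0,c0=int(round(r)),int(round(c))
        w=p["range_z"][max(0,r0-win):r0+win+1,max(0,c0-win):c0+win+1]; w=w[w>0]
        if len(w)==0: return None
        return R.T@(ray*np.median(w)-t)
    d=R.T@ray; o=-R.T@t
    return o+d*(z-o[2])/d[2]
def cloud(p,m):
    rr,cc=np.nonzero(m&(p["range_z"]>0)); d=p["range_z"][rr,cc]
    X=np.stack([(cc-p["cx"])/p["fx"]*d,(rr-p["cy"])/p["fy"]*d,d],1)
    return (X-np.array(p["t"]))@np.array(p["R"])
def w2px(p,X):
    x=np.array(p["R"])@np.array(X,float)+np.array(p["t"]); return (p["fy"]*x[1]/x[2]+p["cy"],p["fx"]*x[0]/x[2]+p["cx"])
E
python3 - <<'E'
from h import *
np.set_printoptions(precision=1,suppress=True)
print(bot.state(), bot.tip_reach)
Z=dict(anvil=18,pad_face=37,lever_pivot=83,lever_grip=84,grip_mid=122,catch_hinge=72,catch_tab=135,round_box=36,box_lap=18,box_axis=18,press=0,glue_bottle=0,tack_tin=0,cherry_box=0)
for n in ["top","side","wrist"]:
    p=optics.snapshot(n); cv2.imwrite(f"pics/{n}0.png",p["img"])
    print(n,"cam",-np.array(p["R"]).T@np.array(p["t"]),p["fx"])
    for k in Z:
        l=finder.spot_point(p,k)
        for d in l[:2]:
            print(n,k,round(d["conf"],2),np.array(d["point"]),px2w(p,*d["point"],z=Z[k]),px2w(p,*d["point"]))
E
```

```text
pics
{'t': 0.0, 'q': array([ 1.2,  0.3,  1.5,  0. ,  1.3, -0.1]), 'qd': array([-0.,  0., -0.,  0.,  0., -0.]), 'joint_torque': array([ -0. , -54.4, -36.2,  -0. ,   0. ,   0. ]), 'eef_pos': array([175.4, 521. , 217.4]), 'eef_rot': array([ 0.7,  0.1,  0.7, -0.1]), 'wrist_force': array([ 0.7, -0.3, -0.3]), 'torque': array([-0. , -0. , -0.1]), 'width': 85.4938928412878} 25.0
top cam [467.    9.  984.4] 354.8962390754086
top anvil 0.95 [194.  240.5] [590.1  54.8  18. ] [586.3  53.4  48.4]
top anvil 0.44 [227.9 173.8] [497.5 235.9  18. ] [496.9 231.7  36. ]
top pad_face 0.51 [195.4 257.5] [583.8   8.1  37. ] [586.    8.1  19.6]
top lever_pivot 0.64 [185.5 292.9] [603.6 -82.7  83. ] [602.4 -81.9  90.5]
top lever_grip 0.63 [191.8 344.7] [ 586.9 -214.4   84. ] [ 587.2 -215.    81.4]
top lever_grip 0.17 [179.2 319.7] [ 619.6 -151.5   84. ] [ 618.4 -150.1   91.5]
top grip_mid 0.69 [187.2 353.9] [ 593.2 -227.8  122. ] [ 590.  -221.8  143.7]
top catch_hinge 0.75 [176.9 320.2] [ 627.7 -155.    72. ] [ 625.2 -152.4   86.5]
top catch_hinge 0.69 [193.9 238.5] [583.5  57.4  72. ] [586.5  58.7  48.3]
t
[... 1399 characters left out ...]

side round_box 0.8 [246.1 286.6] [487.2 236.1  36. ] [487.1 235.9  35.8]
side box_lap 0.9 [241.8 292.3] [463.5 188.9  18. ] [467.8 213.9  35.1]
side box_lap 0.29 [222.  200.1] [737.2  70.6  18. ] [736.7  79.8  23.7]
side box_axis 0.91 [254.6 284.3] [494.7 251.8  18. ] [496.2 260.7  24.4]
side press 0.8 [205.6 247.2] [582.7 -58.1   0. ] [586.6   3.2  35.6]
side press 0.31 [219.4 247. ] [588.2  30.6   0. ] [590.9  74.2  27. ]
side glue_bottle 0.73 [224.7 202.1] [731.8  58.    0. ] [730.9  78.6  13. ]
side cherry_box 0.74 [278.3 324.1] [396.2 338.8   0. ] [403.  364.5  20.5]
wrist cam [105.8 545.2 373.8] 295.1795482341092
wrist cherry_box 0.75 [326.3 190.6] [388. 340.   0.] [371.5 352.   21.9]
```

```bash
python3 - <<'E'
import cv2
a=cv2.imread("pics/top0.png");b=cv2.imread("pics/side0.png")
cv2.imwrite("pics/topc.png",cv2.resize(a[120:300,120:380],None,fx=3,fy=3,interpolation=2))
cv2.imwrite("pics/sidec.png",cv2.resize(b[110:310,160:360],None,fx=3,fy=3,interpolation=2))
E
```

```text
(no output)
```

View pics/topc.png

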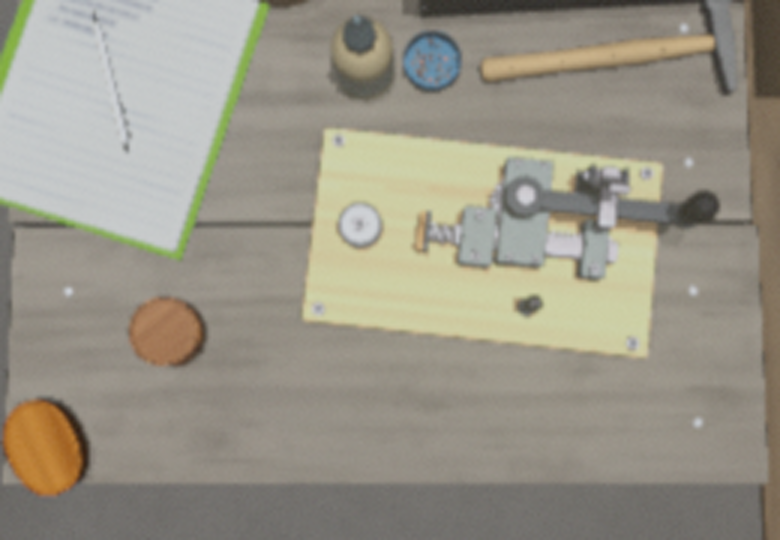

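View pics/sidec.png

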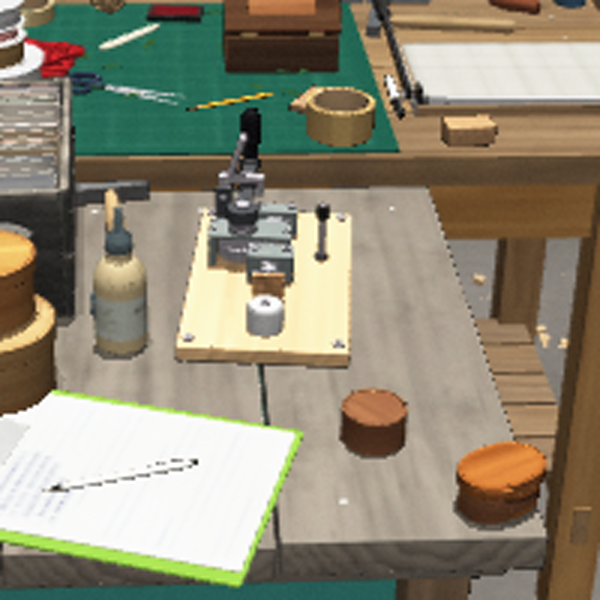

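View pics/top0.png

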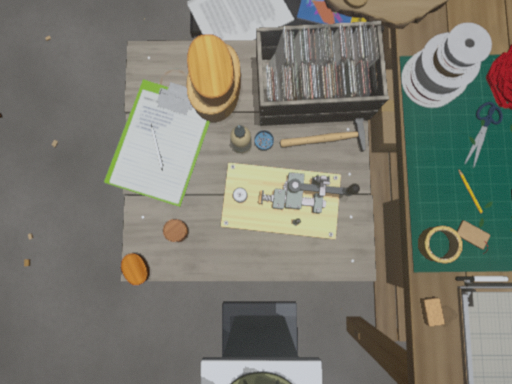

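```bash
cat >> h.py <<'E'
from scipy.spatial.transform import Rotation as Ro
def pose():
    s=bot.state(); w,x,y,z=s["eef_rot"]; return np.array(s["eef_pos"]),Ro.from_quat([x,y,z,w])
def downrot(az):  # tool x down, jaw axis(y) at azimuth az
    X=np.array([0,0,-1.]);Y=np.array([np.cos(az),np.sin(az),0]);return Ro.from_matrix(np.stack([X,Y,np.cross(X,Y)],1))
def plan(P,az):
    p,R=pose(); T=downrot(az)
    rv=(R.inv()*T).as_rotvec(); d=R.inv().apply(np.array(P,float)-p)
    print("shift tool mm",np.round(d,1),"rotvec rad",np.round(rv,3),"| t",bot.state()["t"]); return d,rv
E
python3 - <<'E'
from h import *
np.set_printoptions(precision=3,suppress=True)
p=optics.snapshot("top")
for n,(r,c) in dict(TL=(162.7,228.3),TR=(174.3,340.7),BL=(226.7,221.3),BR=(238.3,336)).items(): print(n,px2w(p,r,c,z=18))
m=finder.trace(p,"press"); print([ (d["conf"],d["rect"]) for d in m])
X=cloud(p,m[0]["mask"]); X=X[(X[:,2]>5)&(X[:,2]<28)]; print(cv2.minAreaRect(X[:,:2].astype(np.float32)))
m=finder.trace(p,"round_box"); print([ (d["conf"],d["rect"]) for d in m])
X=cloud(p,m[0]["mask"]);X=X[X[:,2]>30]; print(X.mean(0),X.min(0),X.max(0))
p0,R=pose(); print(p0,R.as_matrix())
for n in["top","side"]:
  p=optics.snapshot(n)
  m=finder.trace(p,"anvil")
  for d in m[:1]:
    X=cloud(p,d["mask"]);print(n,X.mean(0),X.min(0),X.max(0))
E
```

```text
TL [677.813  89.044  18.   ]
TR [ 644.37  -221.322   18.   ]
BL [500.658 106.629  18.   ]
BR [ 469.214 -203.37    18.   ]
[(0.69, [221.1, 162.0, 359.5, 236.5])]
((573.9137573242188, -55.8702392578125), (315.2524108886719, 180.39959716796875), 83.43216705322266)
[(0.81, [164.5, 216.1, 187.8, 243.7]), (0.26, [256.4, 191.9, 261.6, 204.5])]
[491.663 230.243  35.094] [462.231 199.208  30.029] [520.856 261.177  40.482]
[175.5   521.23  217.974] [[-0.     0.319  0.948]
 [-0.     0.948 -0.319]
 [-1.    -0.    -0.   ]]
top [571.404 -59.452  31.23 ] [ 467.354 -279.22   -25.514] [677.662 107.993 146.678]
side [580.342 -34.065  34.637] [ 471.456 -560.433 -227.682] [678.507 115.889 147.3  ]
```

Emit:
drive_tool(
  targets=[
    [0,-0.018,0.03,0,0,0,1],
    [0,-0.018,0.03,0,0,0,1],
    [0,-0.018,0.03,0,0,0,1],
    [0,-0.018,0.03,0,0,0,1],
    [0,-0.018,0.03,0,0,0,1],
    [0,-0.018,0.03,0,0,0,1],
    [0,-0.018,0.03,0,0,0,1],
    [0,-0.018,0.03,0,0,0,1],
    [0,-0.018,0.03,0,0,0,1],
    [0,-0.018,0.03,0,0,0,1],
    [0,-0.018,0.03,0,0,0,1],
    [0,-0.018,0.03,0,0,0,1],
    [0,-0.018,0.03,0,0,0,1],
    [0,-0.018,0.03,0,0,0,1],
  ],
)

```text
t: 4.0
eef_pos: [503.0, 136.2, 218.9]
eef_rot: [0.699, 0.113, 0.697, -0.111]
wrist_force: [0.2, 0.5, -0.2]
width: 85.4
```

```bash
python3 - <<'E'
from h import *
np.set_printoptions(precision=1,suppress=True)
print(pose()[0])
p=optics.snapshot("wrist"); cv2.imwrite("pics/w1.png",p["img"])
for k,z in dict(round_box=36,box_lap=18,box_axis=18,anvil=18,press=0).items():
    for d in finder.spot_point(p,k)[:2]: print(k,round(d["conf"],2),np.array(d["point"]),px2w(p,*d["point"],z=z),px2w(p,*d["point"]))
m=finder.trace(p,"round_box")
if m:
    X=cloud(p,m[0]["mask"]);T=X[X[:,2]>31]; print(m[0]["conf"],T.mean(0),T.min(0),T.max(0),cv2.minEnclosingCircle(T[:,:2].astype(np.float32)))
E
```

```text
[503.  136.2 218.9]
round_box 0.85 [131.6 336.1] [493.3 232.9  36. ] [493.5 233.1  35.1]
round_box 0.53 [257.4 170.8] [582.3  -7.9  36. ] [489.3  96.2 246.7]
box_lap 0.85 [115.4 306.6] [467.5 208.4  18. ] [468.2 209.5  10.5]
box_axis 0.77 [127.5 330.9] [489.9 232.1  18. ] [487.1 228.5  35.6]
anvil 0.76 [242.3 220.1] [590.   54.7  18. ] [577.2  63.2  47. ]
press 0.64 [243.8 161.4] [574.2 -29.7   0. ] [479.3  97.2 251.4]
0.63 [492.3 230.7  35.3] [462.3 198.9  31. ] [524.1 262.2  38.2] ((492.7239074707031, 230.37896728515625), 32.43284606933594)
```

View pics/w1.png

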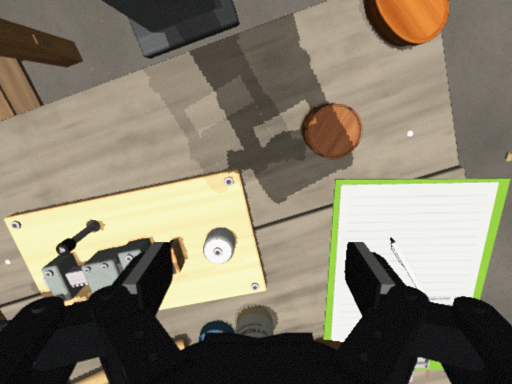

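```bash
python3 - <<'E'
import cv2
a=cv2.imread("pics/w1.png")
cv2.imwrite("pics/w1c.png",cv2.resize(a[90:170,290:375],None,fx=7,fy=7,interpolation=2))
E
python3 -c "
from h import *
plan([491.5,231,150],-0.82)"
```

```text
shift tool mm [ 69.1  84.7 -38.8] rotvec rad [ 2.073e+00 -2.000e-03 -3.000e-03] | t 4.35
```

View pics/w1c.png

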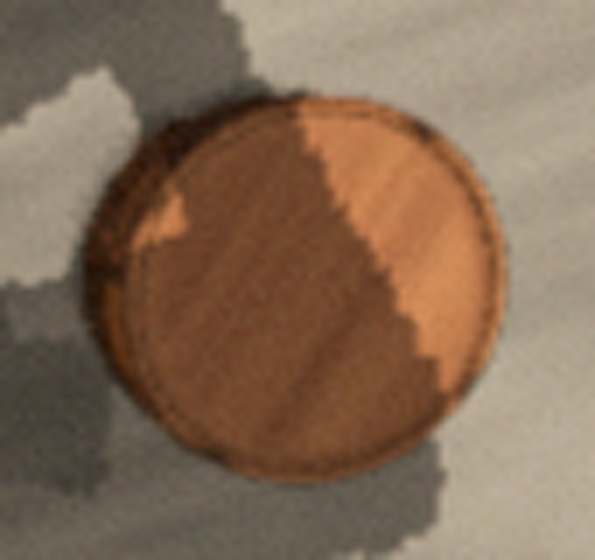

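Emit:
drive_tool(
  targets=[
    [0.003,0,0,0.149,0,0,1],
    [0.003,0,0,0.149,0,0,1],
    [0.003,0,0,0.149,0,0,1],
    [0.003,0,0,0.149,0,0,1],
    [0.003,0,0,0.149,0,0,1],
    [0.003,0,0,0.149,0,0,1],
    [0.003,0,0,0.149,0,0,1],
    [0.003,0,0,0.149,0,0,1],
    [0.003,0,0,0.149,0,0,1],
    [0.003,0,0,0.149,0,0,1],
    [0.003,0,0,0.149,0,0,1],
    [0.003,0,0,0.149,0,0,1],
    [0.003,0,0,0.149,0,0,1],
    [0.003,0,0,0.149,0,0,1],
  ],
)

```text
t: 5.75
eef_pos: [495.0, 151.3, 178.6]
eef_rot: [0.249, 0.664, 0.25, -0.659]
wrist_force: [0.9, -0.1, 0.2]
width: 85.2
```

```bash
python3 -c "
from h import *
plan([491.5,231,120],-0.82)"
```

```text
shift tool mm [ 58.9 -62.2 -49.6] rotvec rad [-0.028 -0.008 -0.002] | t 5.75
```

Emit:
drive_tool(
  targets=[
    [0.01,-0.0125,-0.01,-0.006,-0.001,0,1],
    [0.01,-0.0125,-0.01,-0.006,-0.001,0,1],
    [0.01,-0.0125,-0.01,-0.006,-0.001,0,1],
    [0.01,-0.0125,-0.01,-0.006,-0.001,0,1],
    [0.01,-0.0125,-0.01,-0.006,-0.001,0,1],
    [0,0,0,0,0,0,1],
  ],
)

```text
t: 6.35
eef_pos: [487.2, 239.1, 128.3]
eef_rot: [0.261, 0.659, 0.26, -0.655]
wrist_force: [-0.5, -0.5, -0.1]
width: 85.0
```

```bash
python3 -c "
from h import *
plan([491.5,231,34],-0.82)
p=optics.snapshot('wrist'); cv2.imwrite('pics/w2.png',p['img'])
m=finder.trace(p,'round_box')
print(m and m[0]['conf'])
if m:
    X=cloud(p,m[0]['mask']);T=X[X[:,2]>31]; print(T.mean(0),T.min(0),T.max(0),cv2.minEnclosingCircle(T[:,:2].astype(np.float32)))
for k in ['box_lap','box_axis','round_box']:
    for d in finder.spot_point(p,k)[:2]: print(k,d['conf'],px2w(p,*d['point'],z=36 if k=='round_box' else 18))
"
```

```text
shift tool mm [94.3  8.6  2.8] rotvec rad [ 0.004 -0.005 -0.003] | t 6.35
0.95
[493.891189   231.57281992  35.48618356] [462.13122099 198.69924408  31.36101544] [524.10377533 262.06033617  37.908024  ] ((492.9854736328125, 229.7915802001953), 32.28702926635742)
box_lap 0.93 [469.59018994 212.45415048  18.        ]
box_axis 0.72 [494.49769225 231.54228934  18.        ]
box_axis 0.16 [580.81974142 -28.24664991  18.        ]
round_box 0.96 [494.22576141 230.74384814  36.        ]
```

View pics/w2.png

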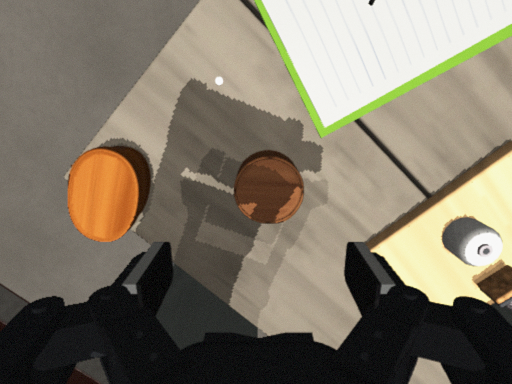

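Emit:
drive_tool(
  targets=[
    [0.01,0.005,0,0,0,0,1],
    [0.015,0.005,0,0,0,0,1],
    [0.02,0,0.001,0,0,0,1],
    [0.02,0,0,0,0,0,1],
    [0,0,0,0,0,0,1],
  ],
)

```text
t: 7.1
eef_pos: [497.4, 225.7, 62.7]
eef_rot: [0.259, 0.662, 0.258, -0.654]
wrist_force: [-0.5, 0.6, 0.5]
width: 85.7
```

```bash
python3 -c "
from h import *
plan([493.5,231,34],-0.82)
p=optics.snapshot('side'); cv2.imwrite('pics/s2.png',cv2.resize(p['img'][200:300,220:350],None,fx=5,fy=5))
"
```

```text
shift tool mm [28.7 -6.7 -0.5] rotvec rad [-0.003 -0.01  -0.005] | t 7.1
```

View pics/s2.png

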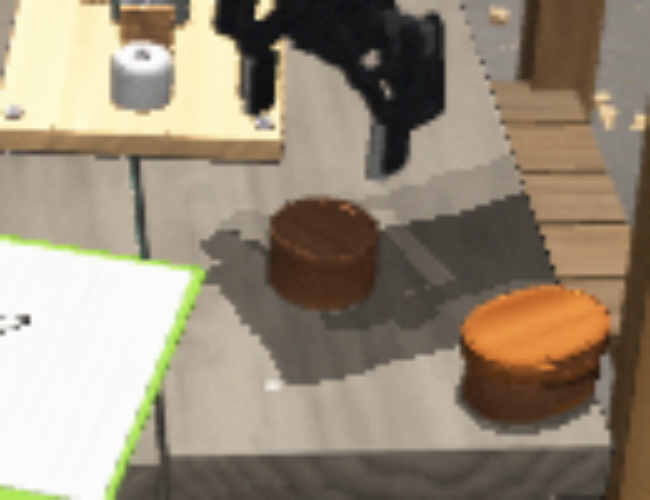

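Emit:
drive_tool(
  targets=[
    [0,-0.0065,0,0,-0.006,-0.004,1],
    [0,0,0,0,0,0,1],
    [0,0,0,0,0,0,1],
  ],
)

```text
t: 7.45
eef_pos: [494.4, 231.1, 66.6]
eef_rot: [0.258, 0.661, 0.258, -0.655]
wrist_force: [-0.7, -0.2, -0.4]
width: 85.3
```

```bash
python3 -c "
from h import *
plan([493.5,231,32],-0.82)
"
```

```text
shift tool mm [34.6 -0.7  1. ] rotvec rad [-0.003 -0.008 -0.003] | t 7.45
```

Emit:
drive_tool(
  targets=[
    [0.012,0,0,0,0,0,1],
    [0.012,0,0,0,0,0,1],
    [0.01,0,0,0,0,0,1],
    [0,0,0,0,0,0,1],
    [0,0,0,0,0,0,1],
  ],
)

```text
t: 7.95
eef_pos: [494.7, 231.3, 29.8]
eef_rot: [0.258, 0.662, 0.258, -0.655]
wrist_force: [-1.3, -0.3, 0.3]
width: 85.3
```

```bash
python3 -c "
from h import *
plan([493.5,231,32],-0.82)
p=optics.snapshot('side'); cv2.imwrite('pics/s3.png',cv2.resize(p['img'][200:300,220:350],None,fx=5,fy=5))
"
```

```text
shift tool mm [-2.2 -0.6  1.1] rotvec rad [-0.003 -0.009 -0.003] | t 7.95
```

View pics/s3.png

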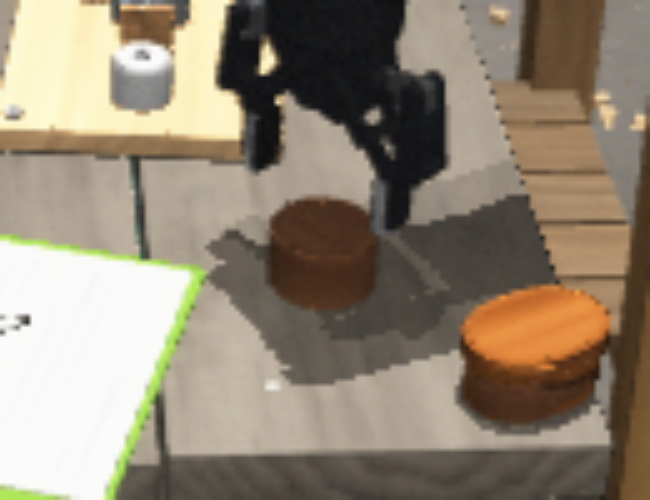

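Emit:
drive_tool(
  targets=[
    [0,0,0,0,0,0,0.5],
    [0,0,0,0,0,0,0.5],
    [0,0,0,0,0,0,0.4],
    [0,0,0,0,0,0,0.4],
    [0,0,0,0,0,0,0.4],
    [0,0,0,0,0,0,0.4],
  ],
  newtons=20,
)

```text
t: 8.6
eef_pos: [495.3, 231.5, 31.0]
eef_rot: [0.258, 0.662, 0.258, -0.654]
wrist_force: [-0.7, -0.9, -1.2]
width: 33.8
```

```bash
python3 -c "
from h import *
print(bot.state()['width'])
plan([493.5,231,32],-0.82)
p=optics.snapshot('side'); cv2.imwrite('pics/s4.png',cv2.resize(p['img'][200:300,220:350],None,fx=5,fy=5))
"
```

```text
33.77594233397209
shift tool mm [-1.1 -0.8  1.6] rotvec rad [-0.003 -0.01  -0.004] | t 8.6
```

View pics/s4.png

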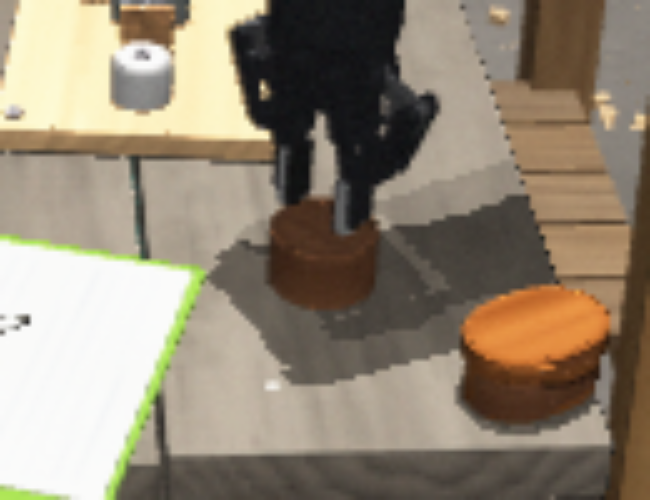

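```bash
python3 -c "
from h import *
np.set_printoptions(precision=1,suppress=True)
print(bot.state())
for n in ['side','top','wrist']:
    p=optics.snapshot(n)
    cv2.imwrite('pics/x_%s.png'%n,p['img'])
    if n=='side':
        for (u,v) in [(345,225),(345,215),(348,205),(290,190),(290,200),(310,225),(330,280)]:
            print(u,v,px2w(p,200+v/5,220+u/5,win=0))
    m=finder.trace(p,'round_box')
    if m:
        X=cloud(p,m[0]['mask']); print(n,m[0]['conf'],X.mean(0),np.percentile(X,[2,98],axis=0))
"
```

```text
{'t': 8.65, 'q': array([0.4, 0.5, 1.7, 0. , 0.9, 1.2]), 'qd': array([-0.,  0., -0.,  0., -0., -0.]), 'joint_torque': array([ -0. , -58.7, -28.5,   0. ,  -0. ,   0. ]), 'eef_pos': array([495.3, 231.5,  30.9]), 'eef_rot': array([ 0.3,  0.7,  0.3, -0.7]), 'wrist_force': array([-0.2,  0.5,  0.1]), 'torque': array([-0., -0., -0.]), 'width': 34.16162348662874}
345 225 [483.6 254.5  52.3]
345 215 [483.8 253.7  58.5]
348 205 [482.8 255.3  66.3]
290 190 [510.3 217.3  51.5]
290 200 [510.4 219.9  46.3]
310 225 [499.9 231.7  37. ]
330 280 [491.7 264.5  22.3]
side 0.76 [496.2 247.4  27.3] [[466.9 209.4   5.8]
 [520.3 264.1  38.7]]
top 0.59 [486.  206.7  30. ] [[465.8 199.1   6.1]
 [506.7 217.   38. ]]
wrist 0.58 [497.8 235.1  33.3] [[467.7 205.3   7. ]
 [523.5 261.4  36.8]]
```

View pics/x_wrist.png

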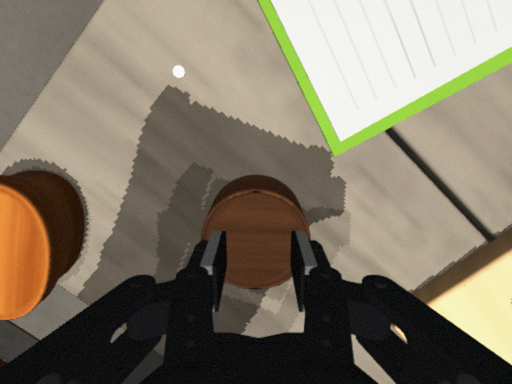

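View pics/x_top.png

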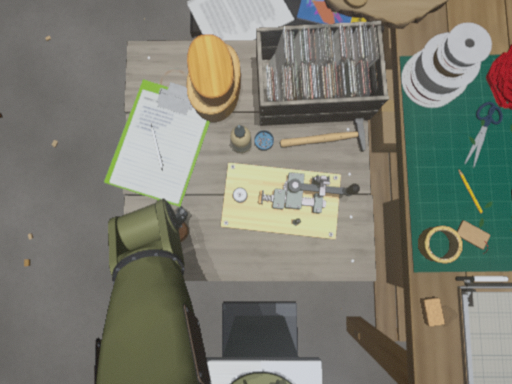

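```bash
python3 -c "
from h import *
np.set_printoptions(precision=1,suppress=True)
s=bot.state();print(s['eef_pos'],s['q'],s['width'],s['t'])
p=optics.snapshot('wrist'); print('cam',-np.array(p['R']).T@np.array(p['t']))
print(np.array(p['R']))
for (c,r) in [(212,236),(215,250),(305,236),(300,250),(258,210),(258,190),(178,71)]:
    print(c,r,p['range_z'][r,c],px2w(p,r,c,win=1))
"
```

```text
[495.2 231.5  30.8] [0.4 0.5 1.7 0.  0.9 1.2] 34.114269775550746 8.95
cam [548.9 281.7 187.5]
[[ 0.7 -0.7  0. ]
 [-0.7 -0.7  0.3]
 [-0.2 -0.2 -1. ]]
212 236 144.81984 [488.2 255.5  55.2]
215 250 131.53148 [490.5 253.   69.6]
305 236 142.80765 [519.4 222.6  56.5]
300 250 131.34418 [515.9 225.1  69.2]
258 210 162.20668 [508.  243.1  35.1]
258 190 157.52553 [516.5 251.   35.7]
178 71 174.37071 [530.5 328.3   0.1]
```

Emit:
drive_tool(
  targets=[
    [0,0,0,0,0,0,1],
    [0,0,0,0,0,0,1],
    [0,0,0,0,0,0,1],
    [0,0,0,0,0,0,1],
    [0,0,0,0,0,0,1],
  ],
)

```text
t: 9.5
eef_pos: [495.2, 231.5, 30.8]
eef_rot: [0.258, 0.662, 0.258, -0.654]
wrist_force: [-0.5, 0.9, -1.0]
width: 85.2
```

```bash
python3 -c "
from h import *
np.set_printoptions(precision=1,suppress=True)
s=bot.state();print(s['eef_pos'],s['q'],s['width'],s['t'])
p=optics.snapshot('side'); cv2.imwrite('pics/s5.png',cv2.resize(p['img'][200:300,220:350],None,fx=5,fy=5))
d=p['range_z']
for r in range(236,250,1): print(r,[px2w(p,r,c,win=0)[2].round() for c in range(294,304)])
"
```

```text
[495.2 231.5  30.8] [0.4 0.5 1.7 0.  0.9 1.2] 85.24844922422628 9.5
236 [np.float64(93.0), np.float64(94.0), np.float64(94.0), np.float64(99.0), np.float64(99.0), np.float64(98.0), np.float64(93.0), np.float64(105.0), np.float64(105.0), np.float64(107.0)]
237 [np.float64(91.0), np.float64(90.0), np.float64(90.0), np.float64(91.0), np.float64(89.0), np.float64(94.0), np.float64(89.0), np.float64(89.0), np.float64(-0.0), np.float64(-1.0)]
238 [np.float64(88.0), np.float64(86.0), np.float64(89.0), np.float64(88.0), np.float64(88.0), np.float64(88.0), np.float64(84.0), np.float64(85.0), np.float64(4.0), np.float64(-1.0)]
239 [np.float64(86.0), np.float64(85.0), np.float64(83.0), np.float64(85.0), np.float64(87.0), np.float64(85.0), np.float64(80.0), np.float64(81.0), np.float64(-1.0), np.float64(-1.0)]
240 [np.float64(81.0), np.float64(80.0), np.float64(81.0), np.float64(82.0), np.float64(83.0), np.float64(83.0), np.float64(78.0), np.float64(77.0), np.float64(-1.0), np.float64(3.0)]
241 [np.float64(75.0), np.float64(77.0), np.float64(76.0), np.float64(79.0), np.float64(80.0), np.float64(
[... 750 characters left out ...]
4(3.0), np.float64(5.0), np.float64(-0.0), np.float64(3.0)]
246 [np.float64(61.0), np.float64(61.0), np.float64(59.0), np.float64(60.0), np.float64(-0.0), np.float64(3.0), np.float64(1.0), np.float64(-1.0), np.float64(0.0), np.float64(1.0)]
247 [np.float64(37.0), np.float64(38.0), np.float64(-2.0), np.float64(-1.0), np.float64(3.0), np.float64(-2.0), np.float64(4.0), np.float64(3.0), np.float64(-1.0), np.float64(1.0)]Traceback (most recent call last):
  File "<string>", line 7, in <module>
    for r in range(236,250,1): print(r,[px2w(p,r,c,win=0)[2].round() for c in range(294,304)])
                                        ~~~~~~~~~~~~~~~~~^^^
TypeError: 'NoneType' object is not subscriptable
```

View pics/s5.png

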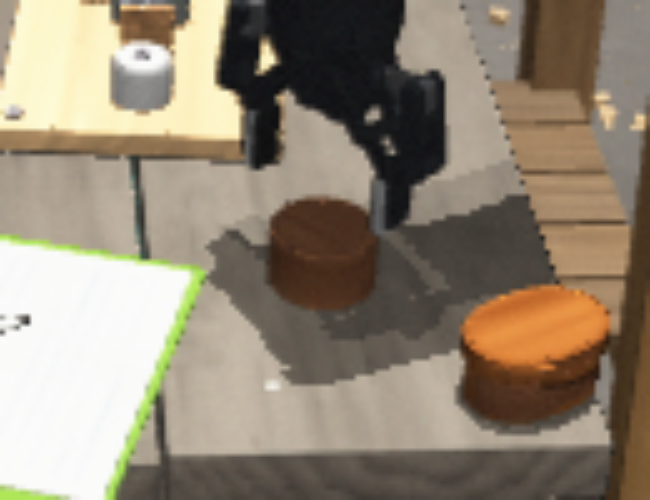

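Emit:
drive_tool(
  targets=[
    [0.01,0,0,0,0,0,1],
    [0.01,0,0,0,0,0,1],
    [0.01,0,0,0,0,0,1],
    [0,0,0,0,0,0,1],
  ],
)

```text
t: 9.95
eef_pos: [495.1, 231.5, -2.4]
eef_rot: [0.258, 0.662, 0.258, -0.655]
wrist_force: [-0.5, -0.0, -0.0]
width: 85.9
```

```bash
python3 -c "
from h import *
np.set_printoptions(precision=1,suppress=True)
s=bot.state();print(s['eef_pos'],s['wrist_force'],s['t'])
p=optics.snapshot('side'); cv2.imwrite('pics/s6.png',cv2.resize(p['img'][200:300,220:350],None,fx=5,fy=5))
d=p['range_z']
"
```

```text
[495.1 231.5  -2.4] [-0.5 -0.  -0. ] 9.95
```

View pics/s6.png

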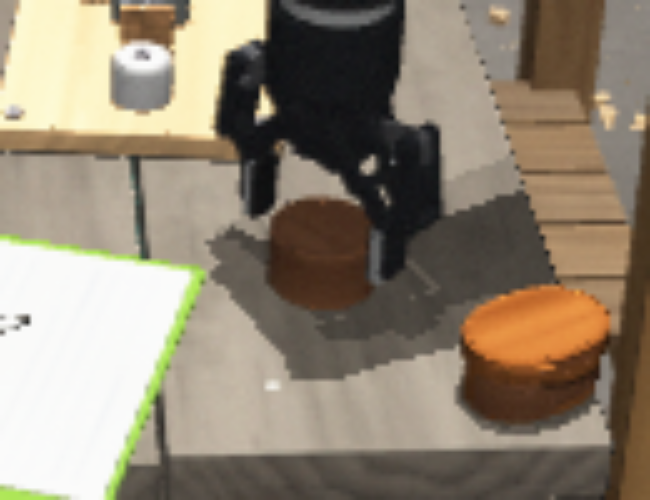

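Emit:
drive_tool(
  targets=[
    [0.005,0,0,0,0,0,1],
    [0,0,0,0,0,0,0.6],
    [0,0,0,0,0,0,0.5],
    [0,0,0,0,0,0,0.5],
    [0,0,0,0,0,0,0.5],
    [0,0,0,0,0,0,0.5],
  ],
  newtons=20,
)

```text
t: 10.6
eef_pos: [496.2, 231.9, -6.0]
eef_rot: [0.258, 0.663, 0.258, -0.654]
wrist_force: [0.4, 0.7, 0.1]
width: 61.0
```

```bash
python3 -c "
from h import *
np.set_printoptions(precision=1,suppress=True)
s=bot.state();print(s['eef_pos'],s['wrist_force'],s['width'],s['t'])
p=optics.snapshot('side'); cv2.imwrite('pics/s7.png',cv2.resize(p['img'][200:300,220:350],None,fx=5,fy=5))
d=p['range_z']
"
```

```text
[496.2 231.9  -6. ] [0.4 0.7 0.1] 61.0451567894234 10.6
```

View pics/s7.png

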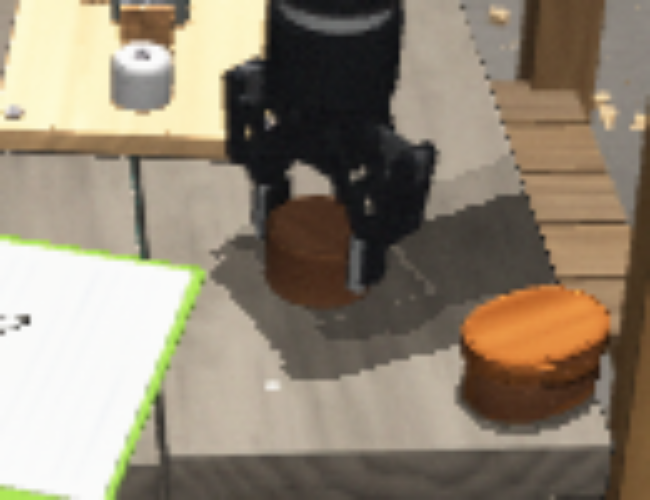

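Emit:
drive_tool(
  targets=[
    [-0.015,0,0,0,0,0,0.5],
    [-0.025,0,0,0,0,0,0.5],
    [-0.025,0,0,0,0,0,0.5],
    [-0.02,0,0,0,0,0,0.5],
    [0,0,0,-0.142,0,0,0.5],
    [0,0,0,-0.142,0,0,0.5],
    [0,0,0,-0.142,0,0,0.5],
    [0,0,0,-0.142,0,0,0.5],
    [0,0,0,-0.142,0,0,0.5],
    [0,0,0,0,0,0,0.5],
  ],
)

```text
t: 11.65
eef_pos: [496.1, 231.9, 93.5]
eef_rot: [0.481, 0.528, 0.475, -0.514]
wrist_force: [-0.4, 0.4, -0.6]
width: 61.0
```

```bash
python3 -c "
from h import *
np.set_printoptions(precision=1,suppress=True)
s=bot.state();print(s['eef_pos'],s['wrist_force'],s['width'],s['t'])
plan([586.5,54,s['eef_pos'][2]],-0.11)
for n in ['wrist','side']:
  p=optics.snapshot(n); cv2.imwrite('pics/y_%s.png'%n,p['img'])
  for k in ['box_lap','box_axis','round_box','catch_tab','catch_hinge','lever_pivot','anvil']:
    for d in finder.spot_point(p,k)[:1]: print(n,k,d['conf'],np.array(d['point']),px2w(p,*d['point']))
  m=finder.trace(p,'round_box')
  if m:
    X=cloud(p,m[0]['mask']); print(m[0]['conf'],X.mean(0),np.percentile(X,[2,98],axis=0))
"
```

```text
[496.1 231.9  93.5] [-0.4  0.4 -0.6] 61.03425556695082 11.65
shift tool mm [  0.4 105.3 169.5] rotvec rad [ 0. -0. -0.] | t 11.65
wrist box_lap 0.63 [314.6 254.3] [492.4 211.5 135.5]
wrist box_axis 0.82 [258.1 256. ] [495.8 240.6 135.5]
wrist round_box 0.68 [286.  258.9] [495.9 226.6 135.5]
wrist catch_hinge 0.34 [330.1 500.7] [720.6  74.   18.2]
wrist anvil 0.6 [354.8 362.3] [520.8 246.  194.7]
0.71 [496.4 234.7 133.1] [[468.7 202.8 106.7]
 [523.3 260.1 136.8]]
side box_lap 0.56 [210.9 285.4] [492.  206.7 134.7]
side box_axis 0.83 [223.6 284.2] [501.1 258.  125.3]
side round_box 0.87 [214.5 286. ] [492.2 222.4 132.4]
side catch_tab 0.68 [156.5 241.4] [ 599.  -164.3  134.2]
side catch_hinge 0.6 [170.9 234.8] [ 622.  -149.3   86.5]
side lever_pivot 0.6 [178.4 239.2] [609.4 -84.5  90.2]
side anvil 0.78 [218.6 246.2] [593.4  73.1  29.2]
0.94 [497.7 242.9 125.2] [[469.  205.1 101.3]
 [524.6 262.5 137.5]]
```

View pics/y_wrist.png

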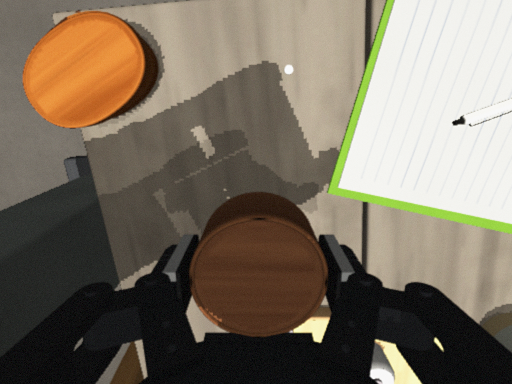

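View pics/y_side.png

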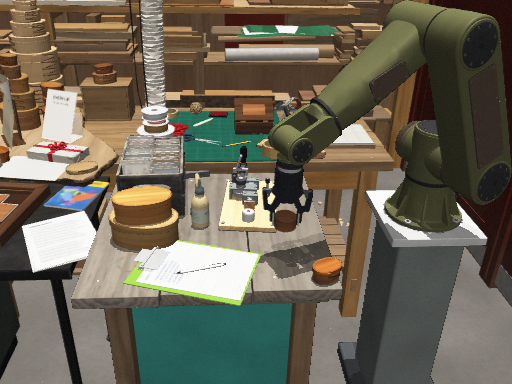

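```bash
python3 -c "
from h import *
np.set_printoptions(precision=1,suppress=True)
for n in ['top','side']:
  p=optics.snapshot(n)
  X=cloud(p,np.ones((384,512),bool))
  s=X[(abs(X[:,0]-588)<35)&(abs(X[:,1]-54)<32)&(X[:,2]>38)&(X[:,2]<60)]
  print(n,len(s),s.mean(0),s.min(0),s.max(0),cv2.minEnclosingCircle(s[:,:2].astype(np.float32)))
  s=X[(abs(X[:,0]-588)<35)&(abs(X[:,1]-54)<32)&(X[:,2]>26)&(X[:,2]<60)]
  print(n,len(s),s.mean(0),s.min(0),s.max(0),cv2.minEnclosingCircle(s[:,:2].astype(np.float32)))
  c=X[(abs(X[:,0]-575)<130)&(abs(X[:,1]+50)<190)&(X[:,2]>10)&(X[:,2]<24)]
  print(cv2.minAreaRect(c[:,:2].astype(np.float32)))
"
```

```text
top 169 [585.9  56.1  46.1] [567.9  38.8  41. ] [606.   73.9  52.7] ((586.3833618164062, 56.28321075439453), 19.71305274963379)
top 177 [585.3  55.8  45.4] [566.8  36.5  26.5] [606.   73.9  52.7] ((586.4609985351562, 56.155452728271484), 19.792116165161133)
((574.32373046875, -55.86000061035156), (315.0767822265625, 180.16091918945312), 83.72578430175781)
side 89 [587.7  62.9  45.8] [568.1  38.2  38.3] [606.2  81.2  51.4] ((587.2926635742188, 59.70872116088867), 21.502408981323242)
side 133 [588.   65.6  41.2] [568.1  38.2  26.1] [606.4  81.6  51.4] ((588.720947265625, 59.919979095458984), 21.8387508392334)
((575.4669799804688, -55.62095642089844), (326.12322998046875, 178.69009399414062), 83.85680389404297)
```

Emit:
drive_tool(
  targets=[
    [0,0.013,0.02,0,0,0,0.5],
    [0,0.013,0.02,0,0,0,0.5],
    [0,0.013,0.02,0,0,0,0.5],
    [0,0.013,0.02,0,0,0,0.5],
    [0,0.013,0.02,0.005,0,0,0.5],
    [0,0.013,0.02,0.005,0,0,0.5],
    [0,0.013,0.02,0.005,0,0,0.5],
    [0,0.007,0.014,0.005,0,0,0.5],
    [0,0,0,0,0,0,0.5],
  ],
)

```text
t: 13.55
eef_pos: [582.3, 63.8, 92.7]
eef_rot: [0.475, 0.533, 0.47, -0.52]
wrist_force: [0.7, 1.0, 0.4]
width: 61.2
```

```bash
python3 -c "
from h import *
s=bot.state();print(s['eef_pos'],s['width'],s['t'])
plan([586.5,56,s['eef_pos'][2]],-0.11)
p=optics.snapshot('wrist'); cv2.imwrite('pics/z_wrist.png',p['img'])
X=cloud(p,np.ones((384,512),bool)); P=s['eef_pos']
a=X[(abs(X[:,2]-P[2]-42)<4)&(np.hypot(X[:,0]-P[0],X[:,1]-P[1])<32)]; print(a.mean(0),a.min(0),a.max(0))
"
```

```text
[582.34399102  63.79069875  92.71675094] 61.20240692481761 13.55
shift tool mm [0.  5.  7.3] rotvec rad [ 0.002 -0.009 -0.017] | t 13.55
[582.33757203  63.87900817 134.74606108] [550.9614927   31.9114685  130.71932956] [613.95695017  92.62550363 138.70980842]
```

View pics/z_wrist.png

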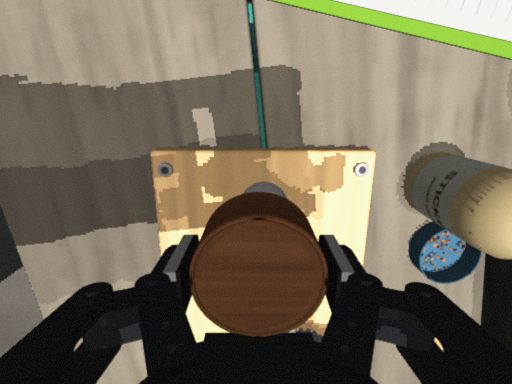

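Emit:
drive_tool(
  targets=[
    [0,0.005,0.007,0,-0.008,-0.016,0.5],
    [0,0,0,0,0,0,0.5],
    [0,0,0,0,0,0,0.5],
  ],
)

```text
t: 13.9
eef_pos: [585.9, 58.4, 92.7]
eef_rot: [0.473, 0.526, 0.473, -0.526]
wrist_force: [0.6, 0.6, -0.2]
width: 61.1
```

```bash
python3 -c "
from h import *
s=bot.state();print(s['eef_pos'],s['width'],s['t'])
plan([586.5,56,11.5],-0.11)
p=optics.snapshot('side'); cv2.imwrite('pics/z_side.png',cv2.resize(p['img'][130:250,200:320],None,fx=5,fy=5))
p=optics.snapshot('top'); cv2.imwrite('pics/z_top.png',cv2.resize(p['img'][130:250,200:360],None,fx=5,fy=5))
"
```

```text
[585.89997201  58.41888699  92.73136771] 61.07253440305603 13.9
shift tool mm [81.2  0.9  2.4] rotvec rad [ 0.005 -0.001  0.001] | t 13.9
```

View pics/z_side.png

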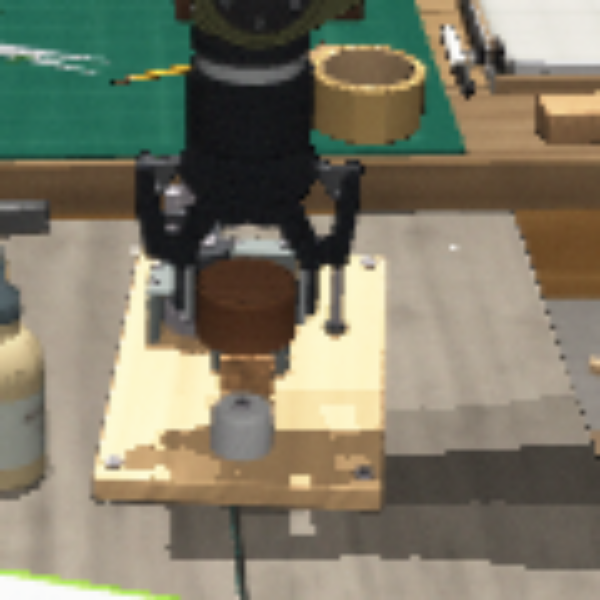

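Emit:
drive_tool(
  targets=[
    [0.01,0.001,0.002,0,0,0,0.5],
    [0.01,0,0,0,0,0,0.5],
    [0.01,0,0,0,0,0,0.5],
    [0,0,0,0,0,0,0.5],
    [0,0,0,0,0,0,0.5],
  ],
)

```text
t: 14.5
eef_pos: [585.9, 56.8, 59.1]
eef_rot: [-0.473, -0.525, -0.474, 0.526]
wrist_force: [0.0, -0.0, 0.9]
width: 60.7
```

```bash
python3 -c "
from h import *
s=bot.state();print(s['eef_pos'],s['wrist_force'],s['width'],s['t'])
plan([586.5,56,11.5],-0.11)
"
```

```text
[585.8930571   56.83470463  59.10927267] [ 0.03111432 -0.0207628   0.94892694] 60.7316812793615 14.5
shift tool mm [47.6  0.8  0.8] rotvec rad [ 0.006 -0.001  0.002] | t 14.5
```

Emit:
drive_tool(
  targets=[
    [0.008,0.0005,0.0005,0,0,0,0.5],
    [0.008,0,0,0,0,0,0.5],
    [0.008,0,0,0,0,0,0.5],
    [0,0,0,0,0,0,0.5],
  ],
)

```text
t: 14.9
eef_pos: [586.4, 56.2, 33.1]
eef_rot: [-0.473, -0.525, -0.474, 0.526]
wrist_force: [-0.3, 0.1, -0.1]
width: 60.9
```

Emit:
drive_tool(
  targets=[
    [0.006,0,0,0,0,0,0.5],
    [0.006,0,0,0,0,0,0.5],
    [0,0,0,0,0,0,0.5],
  ],
)

```text
t: 15.2
eef_pos: [586.4, 56.3, 20.0]
eef_rot: [-0.473, -0.525, -0.474, 0.526]
wrist_force: [0.5, 0.7, -0.8]
width: 61.1
```

```bash
python3 -c "
from h import *
s=bot.state();print(s['eef_pos'],s['wrist_force'],s['width'],s['t'])
plan([586.5,56,11.5],-0.11)
p=optics.snapshot('side'); cv2.imwrite('pics/z_side2.png',cv2.resize(p['img'][130:250,200:320],None,fx=5,fy=5))
"
```

```text
[586.39141662  56.26194206  20.04351365] [ 0.50694826  0.73776475 -0.77364429] 61.12439637242044 15.2
shift tool mm [8.5 0.2 0.3] rotvec rad [ 0.006 -0.001  0.002] | t 15.2
```

View pics/z_side2.png

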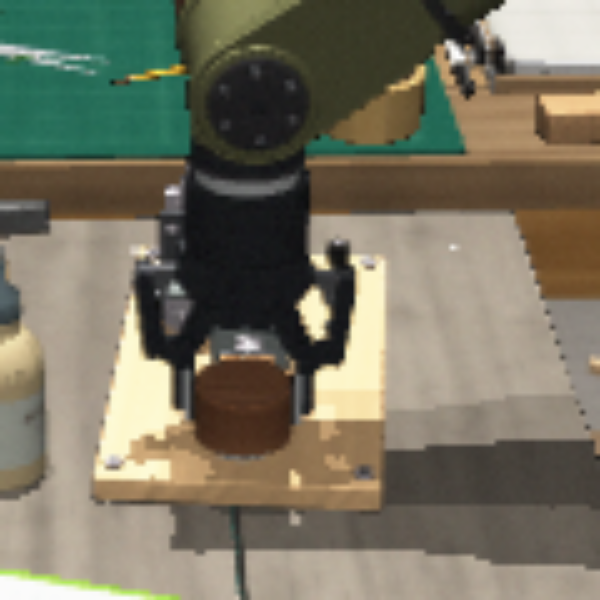

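Over the anvil; lower the last 8 mm.

Emit:
drive_tool(
  targets=[
    [0.004,0,0,0,0,0,0.5],
    [0.003,0,0,0,0,0,0.5],
    [0,0,0,0,0,0,0.5],
  ],
)

```text
t: 15.55
eef_pos: [586.9, 56.3, 13.4]
eef_rot: [0.473, 0.526, 0.474, -0.525]
wrist_force: [-0.2, 0.6, -0.6]
width: 61.2
```

Emit:
drive_tool(
  targets=[
    [0.0015,0,0,0,0,0,0.5],
    [0,0,0,0,0,0,0.5],
  ],
)

```text
t: 15.75
eef_pos: [587.0, 56.3, 11.9]
eef_rot: [0.473, 0.526, 0.474, -0.525]
wrist_force: [0.1, -0.3, -0.4]
width: 61.1
```

Emit:
drive_tool(
  targets=[
    [0.001,0,0,0,0,0,0.5],
    [0,0,0,0,0,0,0.5],
    [0,0,0,0,0,0,0.85],
    [0,0,0,0,0,0,1],
    [0,0,0,0,0,0,1],
    [0,0,0,0,0,0,1],
    [0,0,0,0,0,0,1],
    [-0.015,0,0,0,0,0,1],
    [-0.025,0,0,0,0,0,1],
    [-0.04,0,0,0,0,0,1],
    [-0.04,0,0,0,0,0,1],
    [-0.02,0,0,0,0,0,1],
    [0,0,0,0,0,0,1],
  ],
)

```text
t: 17.05
eef_pos: [586.8, 56.1, 161.9]
eef_rot: [0.473, 0.526, 0.473, -0.525]
wrist_force: [0.2, -0.4, -0.3]
width: 85.5
```

```bash
python3 -c "
from h import *
np.set_printoptions(precision=1,suppress=True)
s=bot.state();print(s['eef_pos'],s['q'],s['width'],s['t'])
for n in ['wrist','side','top']:
  p=optics.snapshot(n); cv2.imwrite('pics/v_%s.png'%n,p['img'])
  for k,z in dict(box_lap=36,box_axis=36,round_box=54,catch_tab=135,catch_hinge=72,lever_pivot=83,grip_mid=122,lever_grip=84).items():
    for d in finder.spot_point(p,k)[:1]: print(n,k,round(d['conf'],2),np.array(d['point']),px2w(p,*d['point'],z=z),px2w(p,*d['point']))
  X=cloud(p,np.ones((384,512),bool))
  a=X[(abs(X[:,2]-54)<5)&(np.hypot(X[:,0]-586,X[:,1]-56)<36)]
  if len(a): print(n,'top',a.mean(0),a.min(0),a.max(0))
"
```

```text
[586.8  56.1 161.9] [0.  0.4 1.5 0.  1.2 0.1] 85.48422204570917 17.05
wrist box_lap 0.75 [213.2 257.1] [582.8  20.4  36. ] [583.5  27.3  53.5]
wrist box_axis 0.81 [179.4 255.7] [585.2  56.1  36. ] [585.8  60.7  53.4]
wrist round_box 0.8 [189.4 258.7] [587.6  50.9  54. ] [587.5  50.9  53.7]
wrist catch_hinge 0.21 [330.5 289.5] [603.7 -96.2  72. ] [603.1 -80.4  89.2]
wrist lever_pivot 0.74 [210.6 256.2] [584.3  41.2  83. ] [583.   30.   53.6]
wrist top [588.   54.3  53.5] [557.   20.7  49.1] [618.4  84.4  55.8]
side box_lap 0.65 [208.  248.1] [584.6  19.4  36. ] [586.5  49.3  53.5]
side box_axis 0.86 [213.6 243.6] [600.7  53.8  36. ] [602.   77.1  50. ]
side round_box 0.91 [208.2 250.3] [579.7  51.6  54. ] [579.7  50.7  53.5]
side catch_tab 0.62 [158. 242.] [ 597.5 -150.1  135. ] [ 594.4 -213.5  106. ]
side catch_hinge 0.73 [170.6 235.6] [ 618.1 -181.3   72. ] [ 619.2 -150.5   87.1]
side lever_pivot 0.91 [179.8 239. ] [609.9 -88.3  83. ] [610.4 -75.5  89.5]
side grip_mid 0.61 [154.  242.6] [ 592.5 -212.4  122. ] [ 595.6 -150.6  149.7]
side lever_grip 0.49 [163.4 243.5] [ 588.7 -214.8   84. ] [ 588.6 -217.2   82.9]
side top [587.6  56.9  53.6] [557.8  23.1  49.2] [618.4  87.1  58.7]
top box_lap 0.67 [192.5 255.2] [591.8  14.3  36. ] [534.4  11.9 472. ]
top box_axis 0.4 [194.4 244.2] [586.7  44.   36. ] [584.5  43.3  53.8]
top round_box 0.54 [192.1 239.9] [590.6  54.7  54. ] [552.3  40.6 342.1]
top catch_tab 0.53 [182.2 324.5] [ 603.6 -153.8  135. ] [ 602.8 -152.9  139.7]
top catch_hinge 0.94 [178.  322.1] [ 624.8 -159.9   72. ] [ 620.8 -155.6   95.1]
top lever_pivot 0.45 [189.5 348.7] [ 592.9 -225.    83. ] [ 587.2 -214.4  124. ]
top grip_mid 0.54 [184.2 351.3] [ 600.6 -221.7  122. ] [ 609.7 -237.4   63.5]
top lever_grip 0.61 [191.1 345.5] [ 588.7 -216.5   84. ] [ 588.8 -216.7   83.1]
top top [585.2  34.2  52.4] [574.7  22.7  49.1] [604.8  49.2  56.7]
```

View pics/v_wrist.png

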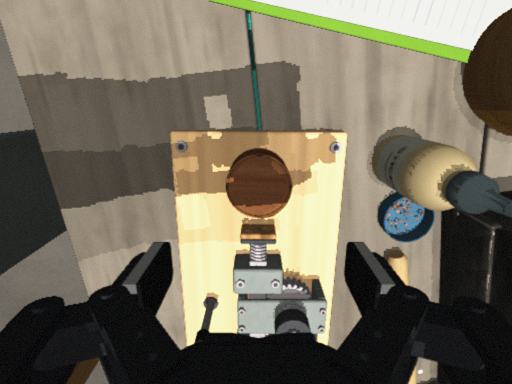

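View pics/v_top.png

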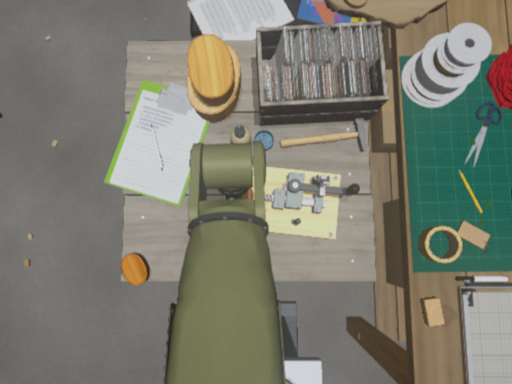

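Emit:
drive_tool(
  targets=[
    [0,-0.004,0.026,0,0,0,0],
    [0,-0.004,0.026,0,0,0,0],
    [0,-0.004,0.026,0,0,0,0],
    [0,-0.004,0.026,0,0,0,0],
    [0,-0.004,0.026,0,0,0,0],
    [0,-0.004,0.026,0,0,0,0],
    [0,0,0.026,0,0,0,0],
    [0,0,0.02,0,0,0,0],
    [0,0,0,0,0,0,0],
  ],
)

```text
t: 19.3
eef_pos: [539.0, -149.2, 157.8]
eef_rot: [-0.473, -0.524, -0.475, 0.526]
wrist_force: [0.3, 0.6, -0.6]
width: -0.1
```

```bash
python3 -c "
from h import *
np.set_printoptions(precision=1,suppress=True)
s=bot.state();print(s['eef_pos'],s['q'],s['width'],s['t'])
plan([540,-153,105],-0.11)
for n in ['side','top','wrist']:
  p=optics.snapshot(n); cv2.imwrite('pics/u_%s.png'%n,p['img'])
  if n!='wrist':cv2.imwrite('pics/uc_%s.png'%n,cv2.resize(p['img'][130:240,180:360] if n=='top' else p['img'][110:230,200:320],None,fx=4,fy=4,interpolation=2))
  for k,z in dict(catch_tab=135,grip_mid=122,lever_pivot=83).items():
    for d in finder.spot_point(p,k)[:1]: print(n,k,round(d['conf'],2),np.array(d['point']),px2w(p,*d['point'],z=z),px2w(p,*d['point']))
  X=cloud(p,np.ones((384,512),bool))
  for lo,hi in [(75,100),(100,115),(115,130),(130,140),(140,150)]:
    a=X[(X[:,2]>lo)&(X[:,2]<hi)&(abs(X[:,0]-610)<40)&(abs(X[:,1]+155)<20)]
    if len(a): print(n,'tab',lo,len(a),np.median(a,0),a.min(0),a.max(0))
    a=X[(X[:,2]>lo)&(X[:,2]<hi)&(abs(X[:,0]-590)<30)&(abs(X[:,1]+222)<30)]
    if len(a): print(n,'hdl',lo,len(a),np.median(a,0),a.min(0),a.max(0))
"
```

```text
[ 539.  -149.2  157.8] [-0.3  0.4  1.6 -0.   1.2 -0.2] -0.065490651027705 19.3
shift tool mm [52.8  1.5  3.7] rotvec rad [ 0. -0.  0.] | t 19.3
side catch_tab 0.43 [156.9 241. ] [ 600.6 -159.2  135. ] [ 600.4 -163.1  133.2]
side grip_mid 0.66 [150.9 243.3] [ 588.7 -239.5  122. ] [ 589.9 -217.3  131.8]
side lever_pivot 0.88 [179.7 241.4] [601.8 -88.8  83. ] [602.4 -77.3  88.9]
side tab 75 102 [ 604.1 -151.2   87.4] [ 579.7 -170.    75.1] [ 631.8 -136.6   97.7]
side hdl 75 47 [ 590.6 -218.8   84. ] [ 579.2 -231.2   76.1] [ 601.8 -192.2   99.9]
side tab 100 12 [ 614.4 -151.6  106.5] [ 607.6 -156.7  100.3] [ 617.9 -142.5  114.9]
side hdl 100 15 [ 587.2 -216.6  109.2] [ 579.6 -227.8  103.5] [ 594.4 -212.8  114.4]
side tab 115 11 [ 611.  -153.2  124.9] [ 604.  -156.7  117. ] [ 614.3 -144.2  129.6]
side hdl 115 22 [ 589.2 -216.5  124.1] [ 580.  -225.1  115.1] [ 601.4 -206.4  128.4]
side tab 130 8 [ 604.4 -151.2  134.8] [ 600.9 -164.9  131.1] [ 608.  -145.2  139.3]
side hdl 130 22 [ 591.2 -219.5  133.8] [ 579.9 -226.   130. ] [ 601.3 -211.   140. ]
side tab 140 7 [ 604.4 -152.   143.6] [ 600
[... 346 characters left out ...]
3.  -153.   143.7]
wrist lever_pivot 0.83 [111.5 334.1] [603.5 -86.2  83. ] [601.3 -85.7  91.8]
wrist tab 75 2112 [ 601.5 -151.8   86.8] [ 577.7 -175.    75. ] [ 634.4 -135.1   99.7]
wrist hdl 75 816 [ 590.9 -210.6   81. ] [ 578.9 -232.3   75.1] [ 602.4 -192.    96.4]
wrist tab 100 72 [ 613.5 -150.1  108.7] [ 608.2 -152.9  100.3] [ 619.3 -148.7  115. ]
wrist tab 115 99 [ 608.5 -149.7  123.4] [ 601.3 -161.3  115.1] [ 614.7 -148.4  129.9]
wrist tab 130 117 [ 602.6 -150.   136.1] [ 598.8 -164.7  130. ] [ 610.5 -148.2  139.9]
wrist tab 140 305 [ 602.3 -155.8  143. ] [ 598.6 -165.5  140.1] [ 607.3 -147.9  145.4]
wrist hdl 140 83 [ 594.8 -225.1  144.9] [ 591.5 -230.6  142.7] [ 599.5 -219.5  146.5]
```

View pics/uc_side.png

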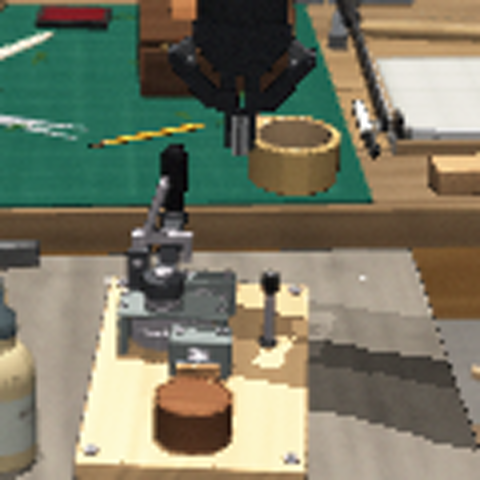

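View pics/u_wrist.png

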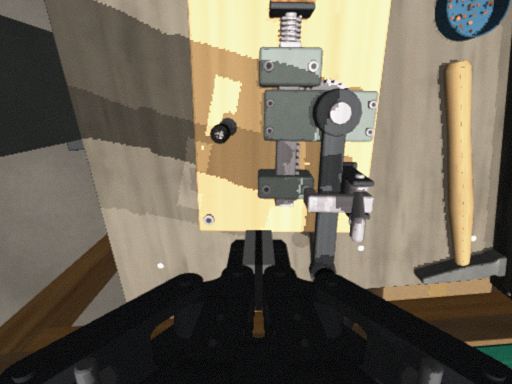

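```bash
python3 -c "
from h import *
np.set_printoptions(precision=1,suppress=True)
P,R=pose()
p=optics.snapshot('wrist')
for r in range(228,262,3): 
  for c in (250,256,266): print(r,c,px2w(p,r,c,win=0)-P,end=' ')
  print()
p=optics.snapshot('side')
X=cloud(p,np.ones((384,512),bool)); a=X[(np.hypot(X[:,0]-P[0],X[:,1]-P[1])<30)&(X[:,2]>100)]-P
for lo in range(0,80,6):
  b=a[(a[:,2]>lo)&(a[:,2]<lo+6)]
  if len(b): print(lo,len(b),b.min(0),b.max(0))
"
```

```text
228 250 [ -14.6  -57.4 -139.4] 228 256 [  -8.1  -58.1 -139.7] 228 266 [   2.8  -59.5 -140.3] 
231 250 [-2.4 11.  17.8] 231 256 [ 0.7 11.1 18.8] 231 266 [ 5.7 10.6 18.7] 
234 250 [-2.3 10.9 21.1] 234 256 [ 0.7 11.  21.9] 234 266 [ 5.7 11.1 23.4] 
237 250 [-2.1 11.5 25.8] 237 256 [ 0.8 11.5 26.3] 237 266 [ 5.6 10.1 24.6] 
240 250 [-2.  11.5 29.1] 240 256 [ 0.8 10.8 28.3] 240 266 [ 5.5 10.2 27.9] 
243 250 [-1.9 11.9 32.9] 243 256 [ 0.8 10.7 31.1] 243 266 [ 5.4 10.3 31.3] 
246 250 [-1.7 12.2 36.5] 246 256 [ 0.9 11.1 34.8] 246 266 [ 5.4 10.  33.7] 
249 250 [-1.8 11.4 37.8] 249 256 [ 0.9 11.1 37.7] 249 266 [ 5.3 10.5 37.4] 
252 250 [-1.7 11.5 40.7] 252 256 [ 0.9 11.2 40.6] 252 266 [ 5.3 10.7 40.4] 
255 250 [-1.5 12.3 44.8] 255 256 [ 0.9 11.1 43. ] 255 266 [ 5.2 10.9 43.4] 
258 250 [-1.6 11.2 45.3] 258 256 [ 1.  11.2 45.7] 258 266 [ 5.1 10.3 44.9] 
261 250 [-1.5 11.4 48.1] 261 256 [ 0.9 10.7 47.3] 261 266 [ 5.1 10.7 48. ] 
6 1 [ 0.9 -0.4 11.4] [ 0.9 -0.4 11.4]
12 2 [ 4.7  3.1 14.2] [ 4.8  6.1 16.6]
18 12 [-8.9  0.2 18.1] [11.7 15.6 23.4]
24 12 [-11.4   1.7  24.1] [12.  14.9 29.7]
30 16 [-11.8  -1.4  30.3] [12.1 13.9 35.8]
36 10 [-7.6 -5.6 36.6] [12.3 18.9 41.6]
42 16 [-11.4  -1.5  42. ] [11.9 16.2 47.5]
48 12 [-10.4   1.2  48.2] [12.6 14.4 53.9]
54 20 [-24.5   0.2  54.2] [19.1 13.9 60. ]
60 25 [-23.2  -3.7  60.2] [26.4 15.1 65.4]
66 32 [-26.5  -9.6  66.1] [26.3 16.9 71.9]
72 12 [-27.3  -8.9  72.7] [25.4 15.9 77.4]
78 14 [-13.   10.5  78.1] [17.1 18.2 83.9]
```

Emit:
drive_tool(
  targets=[
    [0.014,0.004,0.003,0,0,0,0],
    [0.014,0.006,0,0,0,0,0],
    [0.014,0.006,0,0,0,0,0],
    [0.01,0.008,0,0,0,0,0],
    [0,0,0,0,0,0,0],
  ],
)

```text
t: 20.5
eef_pos: [563.9, -153.0, 99.0]
eef_rot: [-0.473, -0.523, -0.476, 0.525]
wrist_force: [1.3, -0.7, 0.2]
width: 0.1
```

```bash
python3 -c "
from h import *
np.set_printoptions(precision=3,suppress=True)
s=bot.state();print(s['eef_pos'],s['wrist_force'],s['t'])
plan([630,-159,103],-0.11)
"
```

```text
[ 563.927 -152.999   98.951] [ 1.349 -0.733  0.211] 20.5
shift tool mm [-4.4 66.3 -0.7] rotvec rad [ 0.01  -0.001  0.005] | t 20.5
```

Emit:
drive_tool(
  targets=[
    [-0.01,0,0,0.008,0,0.004,0],
    [0,0.01,0,0,0,0,0],
    [0,0.01,0,0,0,0,0],
    [0,0.01,0,0,0,0,0],
    [0,0,0,0,0,0,0],
  ],
)

```text
t: 21.0
eef_pos: [596.4, -156.8, 111.2]
eef_rot: [0.472, 0.527, 0.472, -0.526]
wrist_force: [-0.7, -0.1, -0.0]
width: -0.1
```

```bash
python3 -c "
from h import *
np.set_printoptions(precision=3,suppress=True)
s=bot.state();print(s['eef_pos'],s['wrist_force'],s['t'])
plan([643,-161.5,110],-0.11)
p=optics.snapshot('side'); cv2.imwrite('pics/t1.png',cv2.resize(p['img'][110:230,200:320],None,fx=5,fy=5,interpolation=2))
"
```

```text
[ 596.393 -156.808  111.157] [-0.65  -0.092 -0.013] 21.0
shift tool mm [ 1.2 46.8 -0.4] rotvec rad [ 0.    -0.001 -0.001] | t 21.0
```

View pics/t1.png

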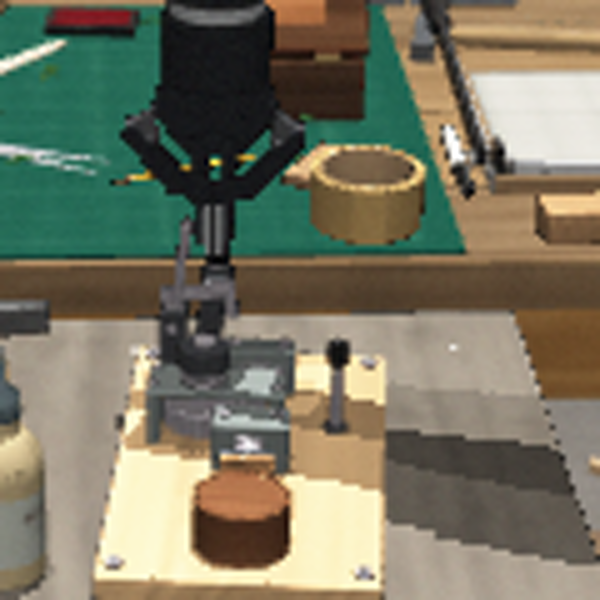

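Emit:
drive_tool(
  targets=[
    [0,0.007,0,0,0,0,0],
    [0,0.007,0,0,0,0,0],
    [0,0.007,0,0,0,0,0],
    [0,0.007,0,0,0,0,0],
    [0,0,0,0,0,0,0],
  ],
)

```text
t: 21.55
eef_pos: [625.8, -160.1, 111.8]
eef_rot: [0.472, 0.527, 0.472, -0.526]
wrist_force: [-0.9, 0.4, 1.0]
width: 0.0
```

```bash
python3 -c "
from h import *
np.set_printoptions(precision=3,suppress=True)
s=bot.state();print(s['eef_pos'],s['wrist_force'],s['t'])
plan([643,-161.5,110],-0.11)
p=optics.snapshot('side'); cv2.imwrite('pics/t2.png',cv2.resize(p['img'][110:230,200:320],None,fx=5,fy=5,interpolation=2))
"
```

```text
[ 625.767 -160.1    111.788] [-0.892  0.354  1.016] 21.55
shift tool mm [ 1.8 17.3 -0.5] rotvec rad [ 0.    -0.001 -0.001] | t 21.55
```

View pics/t2.png

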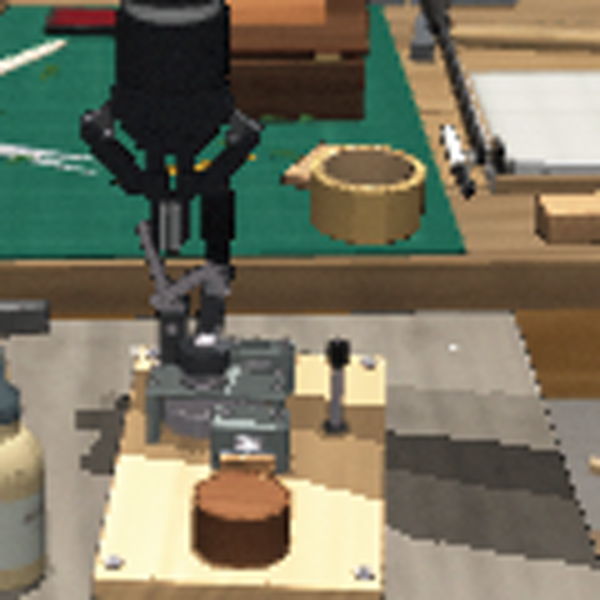

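Tab leans back and the hook has risen; push on the last ~18 mm with a force watch.

Emit:
drive_tool(
  targets=[
    [0,0.006,0,0,0,0,0],
    [0,0.005,0,0,0,0,0],
    [0,0,0,0,0,0,0],
  ],
)

```text
t: 21.9
eef_pos: [637.0, -161.3, 111.7]
eef_rot: [0.472, 0.527, 0.472, -0.526]
wrist_force: [-0.0, 0.5, 0.1]
width: 0.0
```

Emit:
drive_tool(
  targets=[
    [0,0.004,0,0,0,0,0],
    [0,0,0,0,0,0,0],
  ],
)

```text
t: 22.1
eef_pos: [641.3, -161.8, 111.6]
eef_rot: [0.472, 0.527, 0.472, -0.526]
wrist_force: [0.0, -0.6, -0.2]
width: -0.1
```

```bash
python3 -c "
from h import *
np.set_printoptions(precision=3,suppress=True)
s=bot.state();print(s['eef_pos'],s['wrist_force'],s['t'])
p=optics.snapshot('side'); cv2.imwrite('pics/t3.png',cv2.resize(p['img'][110:230,200:320],None,fx=5,fy=5,interpolation=2))
"
```

```text
[ 641.344 -161.83   111.626] [ 0.024 -0.55  -0.169] 22.1
```

View pics/t3.png

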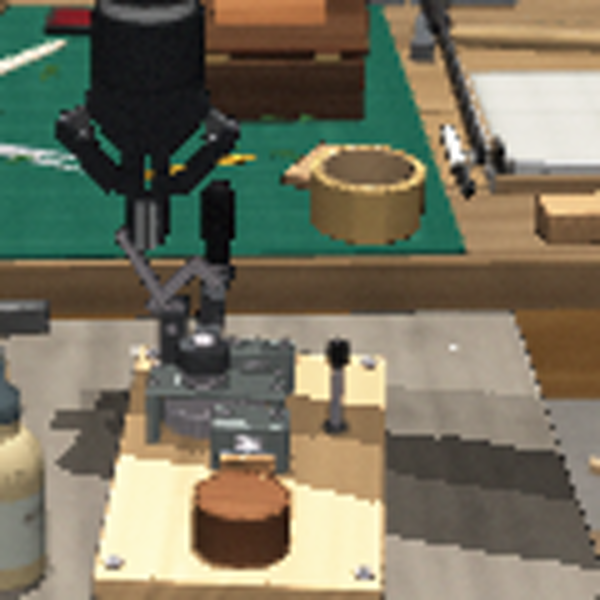

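Emit:
drive_tool(
  targets=[
    [0,0.004,0,0,0,0,0],
    [0,0,0,0,0,0,0],
  ],
)

```text
t: 22.35
eef_pos: [645.3, -162.3, 111.7]
eef_rot: [0.472, 0.527, 0.472, -0.526]
wrist_force: [0.5, 1.0, 0.6]
width: 0.2
```

Emit:
drive_tool(
  targets=[
    [0,0.004,0,0,0,0,0],
    [0,0,0,0,0,0,0],
  ],
)

```text
t: 22.55
eef_pos: [648.8, -162.7, 111.6]
eef_rot: [-0.471, -0.526, -0.473, 0.527]
wrist_force: [-6.9, 0.4, 4.5]
width: 0.5
```

Emit:
drive_tool(
  targets=[
    [0,-0.008,0,0,0,0,0],
    [-0.02,-0.004,0,0,0,0,0],
    [-0.03,0,0,0,0,0,0],
    [-0.01,-0.008,0.012,0,0,0,0.7],
    [0,-0.008,0.015,0,0,0,0.7],
    [0,-0.008,0.015,0,0,0,0.7],
    [0,-0.008,0.012,0,0,0,0.7],
    [0,0,0,0,0,0,0.7],
  ],
)

```text
t: 23.35
eef_pos: [592.7, -216.5, 169.1]
eef_rot: [-0.469, -0.526, -0.473, 0.528]
wrist_force: [-0.1, 0.7, 0.9]
width: 59.6
```

```bash
python3 -c "
from h import *
np.set_printoptions(precision=3,suppress=True)
s=bot.state();print(s['eef_pos'],s['wrist_force'],s['width'],s['t'])
plan([591,-224,88],-0.11)
for n in ['wrist','side']:
  p=optics.snapshot(n); cv2.imwrite('pics/r_%s.png'%n,cv2.resize(p['img'][110:230,200:320],None,fx=5,fy=5,interpolation=2) if n=='side' else p['img'])
  for k,z in dict(catch_tab=126,grip_mid=122,lever_pivot=83,lever_grip=84).items():
    for d in finder.spot_point(p,k)[:1]: print(n,k,round(d['conf'],2),np.array(d['point']),px2w(p,*d['point'],z=z),px2w(p,*d['point']))
  X=cloud(p,np.ones((384,512),bool))
  for lo,hi in [(100,115),(115,130),(130,141),(141,150)]:
    a=X[(X[:,2]>lo)&(X[:,2]<hi)&(abs(X[:,0]-590)<30)&(abs(X[:,1]+222)<25)]
    if len(a): print(n,'hdl',lo,len(a),np.median(a,0),a.min(0),a.max(0))
"
```

```text
[ 592.721 -216.482  169.083] [-0.091  0.7    0.922] 59.64859074204077 23.35
shift tool mm [81.1 -0.4  7.8] rotvec rad [-0.001 -0.002  0.006] | t 23.35
wrist catch_tab 0.82 [122.9 351. ] [ 660.405 -163.326  126.   ] [ 659.013 -162.829  130.798]
wrist grip_mid 0.93 [218.1 254.4] [ 589.233 -225.029  122.   ] [ 590.527 -217.092  141.578]
wrist lever_pivot 0.7 [ 22.  255.1] [604.834 -87.721  83.   ] [604.755 -89.721  91.806]
wrist lever_grip 0.81 [200.4 258.4] [ 592.037 -224.485   84.   ] [ 593.229 -215.302  111.066]
wrist hdl 100 100 [ 592.206 -216.098  107.863] [ 580.772 -222.236  100.302] [ 601.521 -214.348  114.981]
wrist hdl 115 200 [ 592.357 -215.515  123.403] [ 579.082 -227.025  115.183] [ 603.011 -213.841  129.914]
wrist hdl 130 375 [ 592.544 -217.53   136.641] [ 579.149 -232.335  130.005] [ 603.026 -213.803  140.963]
wrist hdl 141 589 [ 590.872 -224.524  144.336] [ 580.877 -234.917  141.031] [ 600.326 -215.81   146.918]
side catch_tab 0.46 [158.6 226.9] [ 648.907 -165.828  126.   ] [ 644.786 -420.203    9.169]
side grip_mid 0.63 [153.7 244. ] [ 587.386 -214.875  122.   ] [ 587.31  -216.286  121.368]
side lever_pivot 0.66 [181.  237.7] [614.574 -79.574  83.   ] [614.734 -75.625  85.035]
side lever_grip 0.43 [161.8 242.6] [ 591.331 -228.446   84.   ] [ 591.856 -218.171   88.803]
side hdl 100 19 [ 590.59  -221.239  106.347] [ 579.695 -229.822  102.142] [ 601.    -210.807  114.894]
side hdl 115 29 [ 590.877 -216.676  121.768] [ 579.508 -227.737  115.001] [ 601.409 -208.391  129.894]
side hdl 130 20 [ 592.868 -216.826  134.749] [ 580.195 -231.222  130.642] [ 601.302 -210.386  140.969]
side hdl 141 16 [ 589.114 -219.096  144.465] [ 580.586 -235.222  141.165] [ 598.175 -211.126  147.937]
```

View pics/r_wrist.png

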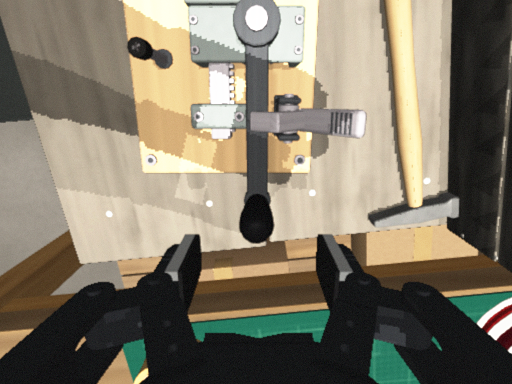

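View pics/r_side.png

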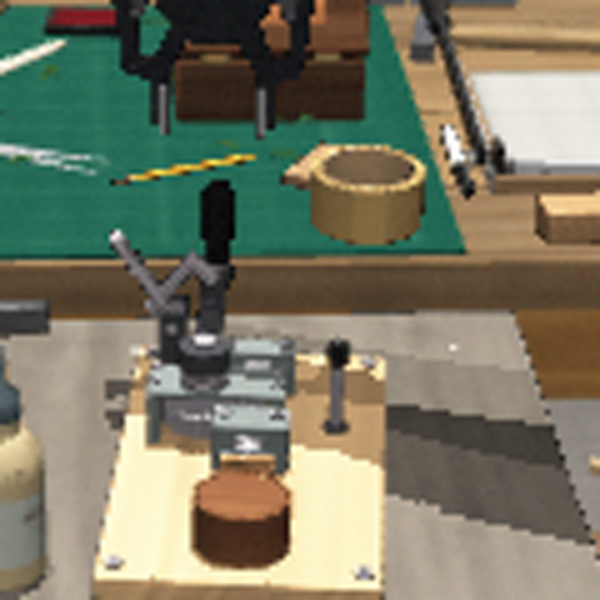

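Emit:
drive_tool(
  targets=[
    [0.01,0,0.008,0,0,0.005,0.7],
    [0.015,0,0,0,0,0,0.7],
    [0.02,0,0,0,0,0,0.7],
    [0.02,0,0,0,0,0,0.7],
    [0,0,0,0,0,0,0.7],
  ],
)

```text
t: 24.35
eef_pos: [592.8, -222.6, 98.4]
eef_rot: [0.471, 0.527, 0.473, -0.526]
wrist_force: [-0.1, 0.3, -0.4]
width: 59.9
```

```bash
python3 -c "
from h import *
np.set_printoptions(precision=3,suppress=True)
s=bot.state();print(s['eef_pos'],s['wrist_force'],s['width'],s['t'])
plan([591,-225,88],-0.11)
"
```

```text
[ 592.787 -222.622   98.416] [-0.066  0.324 -0.354] 59.92733714708327 24.35
shift tool mm [10.4 -1.5  2.6] rotvec rad [ 0.002 -0.002  0.001] | t 24.35
```

Emit:
drive_tool(
  targets=[
    [0.009,-0.0015,0.002,0,0,0,0.7],
    [0,0,0,0,0,0,0.7],
    [0,0,0,0,0,0,0.3],
    [0,0,0,0,0,0,0.1],
    [0,0,0,0,0,0,0.1],
    [0,0,0,0,0,0,0.1],
  ],
  newtons=50,
)

```text
t: 24.95
eef_pos: [590.3, -224.9, 90.1]
eef_rot: [-0.471, -0.526, -0.473, 0.527]
wrist_force: [-3.5, 0.5, -3.9]
width: 23.3
```

```bash
python3 -c "
from h import *
np.set_printoptions(precision=3,suppress=True)
s=bot.state();print(s['eef_pos'],s['wrist_force'],s['width'],s['t'])
p=optics.snapshot('side'); cv2.imwrite('pics/q1.png',cv2.resize(p['img'][110:230,200:320],None,fx=5,fy=5,interpolation=2))
"
```

```text
[ 590.319 -224.869   90.125] [-3.466  0.457 -3.864] 23.32657696736785 24.95
```

View pics/q1.png

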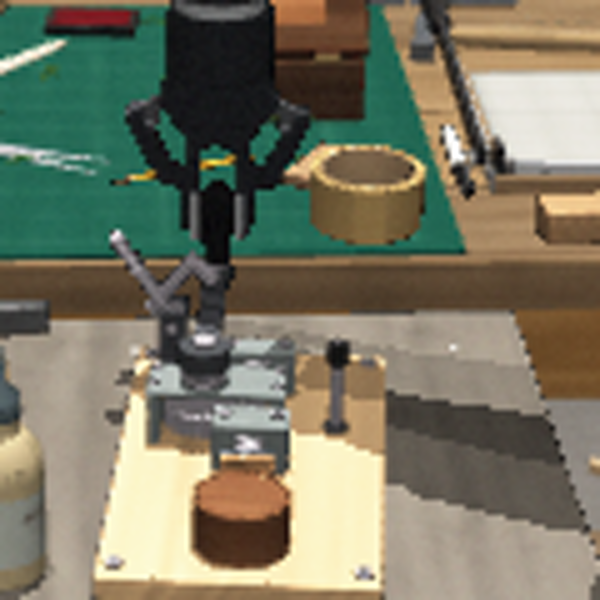

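Emit:
drive_tool(
  targets=[
    [0,-0.014,-0.0007,0.1,0,0,0.1],
    [0,-0.014,-0.0007,0.1,0,0,0.1],
    [0,-0.014,-0.0007,0.1,0,0,0.1],
    [0,0,0,0,0,0,0.1],
  ],
)

```text
t: 25.4
eef_pos: [550.0, -214.2, 90.3]
eef_rot: [0.385, 0.594, 0.385, -0.592]
wrist_force: [3.4, 0.2, -9.8]
width: 23.2
```

```bash
cat >> h.py <<'E'
def arc(piv=(605,-85.5)):
    s=bot.state();P,R=pose();d=P[:2]-np.array(piv)
    Y=R.as_matrix()[:,1]
    th=np.arctan2(-(d@[.994,-.11]),-(d@[.11,.994]))
    print('pos',P.round(1),'F',np.round(s['wrist_force'],1),'w',round(s['width'],1),'t',s['t'],'r',round(np.hypot(*d),1),'theta',round(th,3),'jaw az',round(np.arctan2(Y[1],Y[0]),3),'want',round(-.11-th,3),'tilt',R.as_matrix()[2].round(3))
    return th
def arcplan(th,piv=(605,-85.5)):
    c=np.array(piv); T=c-140*np.sin(th)*np.array([.994,-.11])-140*np.cos(th)*np.array([.11,.994])
    plan([T[0],T[1],90],-.11-th)
E
python3 -c "
from h import *
th=arc(); arcplan(th+.1)"
```

```text
pos [ 550.  -214.2   90.3] F [ 3.4  0.2 -9.8] w 23.2 t 25.4 r 139.9 theta 0.294 jaw az -0.419 want -0.404 tilt [-1.     0.002 -0.001]
shift tool mm [  0.2 -14.   -0.4] rotvec rad [ 0.085 -0.001 -0.002] | t 25.4
```

Emit:
drive_tool(
  targets=[
    [0.001,-0.014,-0.0007,0.095,0,0,0.1],
    [0.001,-0.014,-0.0007,0.1,0,0,0.1],
    [0,-0.014,-0.0007,0.1,0,0,0.1],
    [0,0,0,0,0,0,0.1],
  ],
)

```text
t: 25.8
eef_pos: [517.1, -193.9, 90.3]
eef_rot: [0.297, 0.645, 0.292, -0.641]
wrist_force: [2.3, -2.8, -13.4]
width: 23.2
```

```bash
python3 -c "
from h import *
th=arc(); arcplan(th+.1)"
```

```text
pos [ 517.1 -193.9   90.3] F [  2.3  -2.8 -13.4] w 23.2 t 25.8 r 139.5 theta 0.571 jaw az -0.712 want -0.681 tilt [-1.     0.009 -0.002]
shift tool mm [  0.2 -14.    0.2] rotvec rad [ 0.069 -0.003 -0.009] | t 25.8
```

Emit:
drive_tool(
  targets=[
    [0.002,-0.014,-0.0004,0.08,0,-0.004,0.1],
    [0.002,-0.014,-0.0007,0.1,0,0,0.1],
    [0,0,0,0,0,0,0.1],
  ],
)

```text
t: 26.1
eef_pos: [501.2, -178.2, 90.5]
eef_rot: [0.243, 0.669, 0.234, -0.662]
wrist_force: [0.5, -4.8, -18.5]
width: 23.5
```

```bash
python3 -c "
from h import *
th=arc(); arcplan(th+.1)
p=optics.snapshot('side'); cv2.imwrite('pics/q2.png',cv2.resize(p['img'][110:230,200:320],None,fx=5,fy=5,interpolation=2))"
```

```text
pos [ 501.2 -178.2   90.5] F [  0.5  -4.8 -18.5] w 23.5 t 26.1 r 139.1 theta 0.732 jaw az -0.883 want -0.842 tilt [-1.     0.015 -0.004]
shift tool mm [  0.3 -14.    0.8] rotvec rad [ 0.058 -0.005 -0.015] | t 26.1
```

View pics/q2.png

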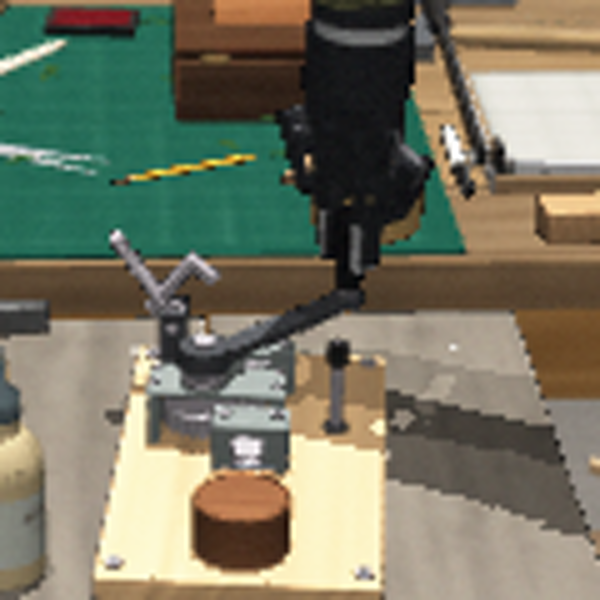

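Emit:
drive_tool(
  targets=[
    [0,-0.014,0.0003,0.06,-0.003,-0.012,0.1],
    [0,-0.014,-0.0004,0.1,0,0,0.1],
    [0,0,0,0,0,0,0.1],
  ],
)

```text
t: 26.45
eef_pos: [486.7, -158.2, 90.2]
eef_rot: [0.19, 0.683, 0.187, -0.68]
wrist_force: [-2.3, -6.6, -8.6]
width: 23.7
```

```bash
python3 -c "
from h import *
th=arc(); arcplan(th+.1)"
```

```text
pos [ 486.7 -158.2   90.2] F [-2.3 -6.6 -8.6] w 23.7 t 26.45 r 138.9 theta 0.909 jaw az -1.03 want -1.019 tilt [-1.     0.005 -0.002]
shift tool mm [  0.2 -14.    0.5] rotvec rad [ 0.089 -0.003 -0.005] | t 26.45
```

Emit:
drive_tool(
  targets=[
    [0,-0.014,0.0003,0.09,-0.003,-0.004,0.1],
    [0,-0.01,-0.0004,0.07,0,0,0.1],
    [0,0,0,0,0,0,0.1],
  ],
)

```text
t: 26.75
eef_pos: [477.2, -139.4, 90.2]
eef_rot: [-0.14, -0.693, -0.138, 0.693]
wrist_force: [-4.9, -7.4, -5.8]
width: 23.3
```

```bash
python3 -c "
from h import *
th=arc(); arcplan(th+.1)"
```

```text
pos [ 477.2 -139.4   90.2] F [-4.9 -7.4 -5.8] w 23.3 t 26.75 r 138.7 theta 1.061 jaw az -1.176 want -1.171 tilt [-1.     0.003  0.001]
shift tool mm [  0.1 -14.    0.7] rotvec rad [ 0.095  0.001 -0.003] | t 26.75
```

Emit:
drive_tool(
  targets=[
    [0,-0.012,0.0003,0.09,0,-0.002,0.1],
    [0,-0.006,0,0.04,0,0,0.1],
    [0,0,0,0,0,0,0.1],
  ],
)

```text
t: 27.05
eef_pos: [472.3, -125.5, 90.2]
eef_rot: [-0.1, -0.7, -0.098, 0.701]
wrist_force: [-5.0, -7.8, -5.3]
width: 23.3
```

```bash
python3 -c "
from h import *
th=arc(); arcplan(th+.1)"
```

```text
pos [ 472.3 -125.5   90.2] F [-5.  -7.8 -5.3] w 23.3 t 27.05 r 138.6 theta 1.168 jaw az -1.29 want -1.278 tilt [-1.     0.003  0.002]
shift tool mm [  0.1 -14.    0.9] rotvec rad [ 0.087  0.002 -0.003] | t 27.05
```

Emit:
drive_tool(
  targets=[
    [0,-0.005,0.0003,0.03,0,0,0.1],
    [0,-0.003,0,0,0,0,0.1],
  ],
)

```text
t: 27.25
eef_pos: [471.2, -121.2, 90.3]
eef_rot: [-0.095, -0.7, -0.09, 0.702]
wrist_force: [-2.5, -20.8, -8.6]
width: 23.1
```

```bash
python3 -c "
from h import *
np.set_printoptions(precision=1,suppress=True)
th=arc()
for n in ['side','top','wrist']:
  p=optics.snapshot(n); cv2.imwrite('pics/f_%s.png'%n,cv2.resize(p['img'][110:230,200:320],None,fx=5,fy=5,interpolation=2) if n=='side' else p['img'])
  for k,z in dict(box_lap=36,pad_face=37,round_box=54,catch_tab=126,grip_mid=122).items():
    for d in finder.spot_point(p,k)[:1]: print(n,k,round(d['conf'],2),np.array(d['point']),px2w(p,*d['point'],z=z),px2w(p,*d['point']))
  X=cloud(p,np.ones((384,512),bool))
  a=X[(abs(X[:,2]-54)<5)&(np.hypot(X[:,0]-586,X[:,1]-62)<40)]
  if len(a): print(n,'top',np.median(a,0),np.percentile(a,[1,99],axis=0))
"
```

```text
pos [ 471.2 -121.2   90.3] F [ -2.5 -20.8  -8.6] w 23.1 t 27.25 r 138.5 theta 1.2 jaw az -1.307 want -1.31 tilt [-1.  0.  0.]
side box_lap 0.66 [207.5 248.5] [583.1  16.3  36. ] [585.3  49.4  55.3]
side pad_face 0.49 [210.6 247.9] [586.2  37.4  37. ] [588.2  68.   55.2]
side round_box 0.57 [210.3 252.1] [574.9  64.6  54. ] [574.9  65.1  54.3]
side catch_tab 0.41 [156.9 225.7] [ 652.8 -180.1  126. ] [ 649.2 -448.5    3.8]
side grip_mid 0.46 [163.5 280.8] [ 465.7 -130.6  122. ] [470.  -99.1 136.9]
side top [588.3  66.2  53.8] [[560.   24.4  49.2]
 [616.4  98.7  58. ]]
top box_lap 0.74 [195.  248.8] [585.1  31.6  36. ] [583.3  31.2  50.4]
top pad_face 0.64 [162.1 325.4] [ 674.6 -176.4   37. ] [ 655.5 -159.3  124.1]
top round_box 0.57 [191.5 238.7] [592.2  57.9  54. ] [592.2  57.9  53.8]
top catch_tab 0.7 [163.6 325.8] [ 651.3 -159.8  126. ] [ 652.5 -160.9  120.8]
top top [588.1  62.4  52.9] [[559.1  25.4  49.7]
 [617.4  94.   56.5]]
wrist grip_mid 0.92 [263.7 258.7] [ 471.9 -121.4  122. ] [ 480.8 -118.9  137.3]
```

View pics/f_side.png

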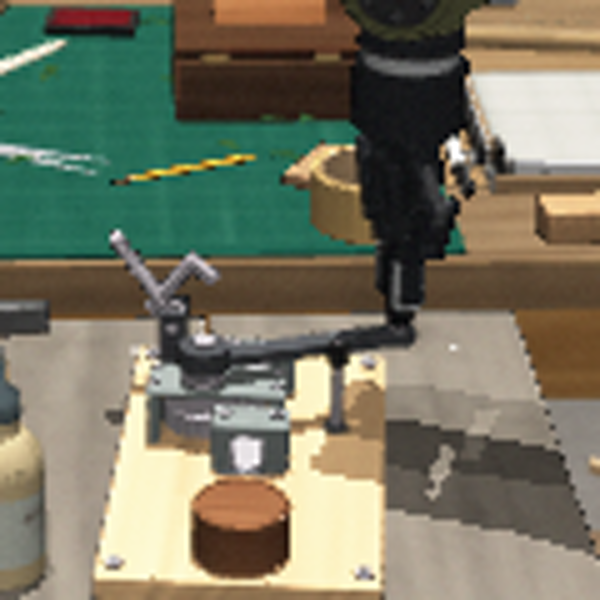

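View pics/f_wrist.png

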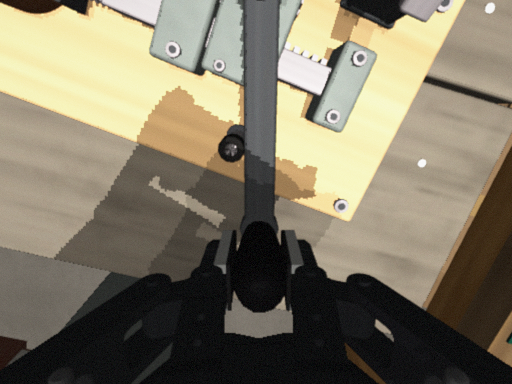

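Emit:
drive_tool(
  targets=[
    [0,-0.002,0,0,0,0,0.1],
    [0,-0.002,0,0,0,0,0.1],
    [0,-0.002,0,0,0,0,0.1],
    [0,-0.002,0,0,0,0,0.1],
    [0,-0.002,0,0,0,0,0.1],
  ],
)

```text
t: 28.65
eef_pos: [471.1, -122.1, 90.2]
eef_rot: [-0.111, -0.697, -0.099, 0.701]
wrist_force: [-2.9, -14.6, -6.9]
width: 23.5
```

```bash
python3 -c "
from h import *
np.set_printoptions(precision=1,suppress=True)
arc()
p=optics.snapshot('top'); cv2.imwrite('pics/g.png',cv2.resize(p['img'][120:300,120:360],None,fx=3,fy=3,interpolation=2))
arc()
"
```

```text
pos [ 471.1 -122.1   90.2] F [ -2.9 -14.6  -6.9] w 23.5 t 28.65 r 138.8 theta 1.194 jaw az -1.273 want -1.304 tilt [-1.  0.  0.]
pos [ 471.2 -122.1   90.2] F [ -2.2 -14.4  -6.5] w 23.5 t 28.7 r 138.8 theta 1.194 jaw az -1.273 want -1.304 tilt [-1.  0.  0.]
```

View pics/g.png

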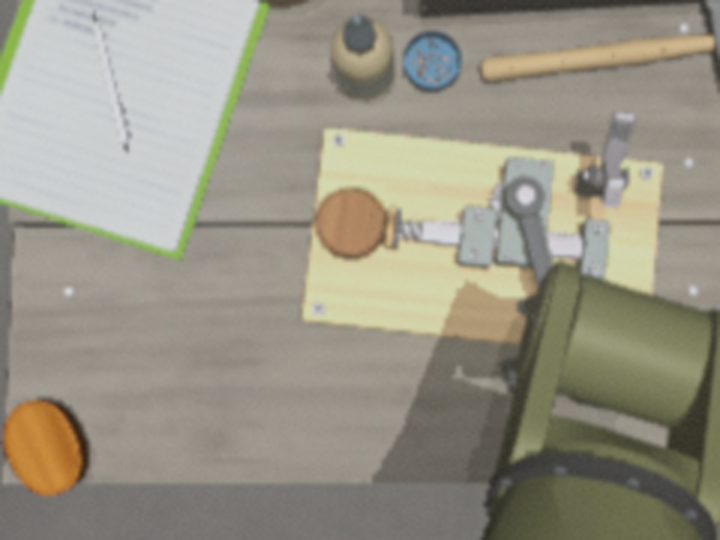

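```bash
python3 -c "
from h import *
bot.job_done(); arc()"
```

```text
the job is handed in; nothing more can be done
the job is handed in; nothing more can be done
```

The box is over the anvil with its lap towards the pad. The catch is right back, and the gripper was holding the lever at its stop when I handed the job in at about t = 28.7 s. No verdict is reported, so what follows is from my own readings.

**What I did**
1. I gripped the box across its lap-free sides, turned it, set it mouth down over the anvil and let go.
2. I flipped the catch until its own stop pushed back, about 7 N.
3. I swung the lever round by its handle until it met the rubber stop.

**Last checks**
- **Lever:** the arm pose gives about 1.19 rad of the 1.2, with about 15 N of force on the tool and the handle still gripped (23.5 mm opening).
- **Catch:** the top and side views show its tab leaning well back.
- **Box and pad:** the box stands level, with its top 53 to 54 mm above the stand. The top view shows the pad against its lap side.
- **Bystanders:** the glue bottle, tack tin and cherry box look unmoved in the last picture. I did not measure their positions again.

**What failed or disagreed**
- **First grasp:** it closed above the box, touching nothing. The fingertips stood about 13 to 26 mm behind the reported TCP, where `bot.tip_reach` says 25 mm ahead. I measured this from depth and corrected for it.
- **Handle force:** there was an unexplained vertical force of up to 18 N while swinging the lever, down to about 7 N at the end.
- **Not measured directly:** I inferred the pad force from the lever being at its stop. The lap's facing in the finished state comes from the networks and the way the box was placed, because the pad hides it.

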